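Pack up the free end of the bar before drilling

ROBOT

A 6-joint arm with a two-finger parallel gripper is mounted at the origin on the work surface. World frame = base frame: x ahead of the robot, y to its left, z up, the work surface at z = 0. Lengths are in m, angles in rad, forces in N, time in s.
With the tool pointing down it reaches from about 0.425 to 0.95 m from the base axis. Payload 3.5 kg.
Tool frame: the origin (TCP) lies between the finger pads; the fingertips stand 14 mm ahead of it and the grasp point (between the pads) lies 5 mm behind it; z points along the fingers, y is the line along which they close (so a half turn about z gives the same grasp; the last joint's range is limited). The gripper opens to 85 mm and grips with 20 to 120 N. Pads are 22 mm wide; open, the fingers measure 114 mm over their backs; the gripper's body (76 mm by 85 mm) begins 54 mm behind the grasp point. The pads swing forward as they close: fully open they stand 13 mm farther back than shut.
Start: joints at [1.168, 0.286, 1.577, -0, 1.279, -0.15], TCP at [0.169, 0.654, 0.245] pointing down, gripper open.
Joint ranges: [-2.77, 2.77], [-0.9, 2.22], [0.21, 2.48], [-1.53, 4.67], [0.24, 2.81], [-2.84, 2.84]. Speed limits (rad/s): [2.79, 2.79, 3.14, 3.14, 3.14, 3.14].

INTERFACE

Orientations are given as a unit quaternion [x, y, z, w].
In Python, from plant import * gives the robot as it stands.
- The arm moves only by the tool step_arm, never from a script. Its argument "commands" is a list of rows, each an object of numbers: "gripper": the gripper's target within -1 to 1 (shut at 1, half-way at 0, fully open at -1); "x", "y", "z": the shift along the tool's x, y, z in mm; "spin": the turn about the tool's z in degrees. A call has exactly 10 rows; each row shifts and turns the commanded pose from where the row before left it, along the tool's axes as they then stand; what a row does not reach is not made up. A row lasts 1/10 s, in which the tool goes at most 50 mm and 8.59 degrees, less where a joint would pass 70% of its speed; a pose out of reach is approached as far as the arm can. A call with a gripper value outside its range is refused whole. The fingers move at their own pace and stop on an object; "force" is the grip in N (left out, the last holds). Time passes only in rows, so rows that do not move let the fingers close, or fill a call up. It gives the time, the measured TCP pose, the force, the opening and the grip force at its end, in the units of the state.
- get_state(): the state, without advancing time (a new reading comes with each control period).
- read_camera(name): name is "side" or "top"; returns a dict with "color" (420x560x3 uint8, red, green, blue), "z_map" (420x560 float32, m along the optical axis (not along the pixel's ray), 0 where there is no reading), "fx", "fy", "cx", "cy" (pixels), "eye" and "attitude" of the camera in the world. Camera axes: x right, y up, looking along -z (the intrinsics and any distortion apply to the point x, -y, -z); pixel columns grow to the right and rows downward; lengths in m; the calibration is good to about 2 mm. A picture is of the moment at which its call begins.
- sign_off(): hands the job in; it is judged then, once.
The state is a dict: "time": time; "qpos": joint angles; "dq": joint speeds; "joint_efforts": joint torques, N m; "eef_pos": TCP position; "tcp_rot": TCP orientation; "contact_force": force on the tool from outside, world axes, zero at the start; "wrist_torque": the same for the moment, N m; "opening": opening from 0.0 (shut) to 1.0 (fully open); "finger_force": force on a finger pad.
Only numpy, scipy, OpenCV 4.12 (cv2) and the standard library are available. Lean on these libraries where they do the work, as an engineer would, in place of code of your own. Each camera call takes 0.05 s, during which the arm holds its last target. There are 200 camera calls.

TASK

The aluminium bar in the vice is to be drilled near its free end, which must be packed up from the plywood board so that it cannot bend. Try the three packers in that gap from the thinnest upwards, sliding each one gently across under the free end from the robot's side, without forcing it, until the next one will not go in (or there is none left). Leave the thickest packer that goes in lying flat on the board right across under the bar, about where the line is scribed, lay the other two flat on the table clear of it, and leave everything else where it is.

Things in the scene. Friction and masses are not known exactly. Their poses are not given: they have to be found in the camera images.
- vice: fixed grey drill vice (240 x 100 mm, jaws 60 mm high, tommy bar 98 mm high on the robot's side) gripping a level slotted aluminium bar, 40 wide, 20 high, 260 mm long. Origin: centre of the sole, on the table. x: across the bar, away from the robot. y: along the bar, whose free end sticks out from the jaws from y = -50 to -190 mm; its lower face is 30 mm, its top 50 mm above the table
- bar_under (a point): middle of the place for the packer: on the bar's lower face, under the scribed line, 50 mm from the free end, midway between the bar's side faces (x = -20, 20 mm). Axes as the vice's. Below is a fixed level plywood board (here x -120..60, y -86..79 mm); its top is 9.2 to 17 mm above the table, different each time, so the gap is 13 to 20.8 mm
- packer_12: the thinnest packer: bare metal flat bar 120 mm long (own x), 40 mm wide (own y), 12 mm thick, one dark dimple in the top at each end, about 158 g; lies flat on the table to the right of the vice with its length roughly away from the robot. Origin: centre of its underside. Edges rounded 1 mm, no other lead-in
- packer_15: the middle packer: bare metal flat bar 120 mm long (own x), 40 mm wide (own y), 15 mm thick, two dark dimples side by side in the top at each end, about 198 g; lies flat on the table to the right of the vice with its length roughly away from the robot. Origin: centre of its underside. Edges rounded 1 mm, no other lead-in
- packer_18: the thickest packer: bare metal flat bar 120 mm long (own x), 40 mm wide (own y), 18 mm thick, three dark dimples side by side in the top at each end, about 238 g; lies flat on the table to the right of the vice with its length roughly away from the robot. Origin: centre of its underside. Edges rounded 1 mm, no other lead-in
- drill: blue and black cordless drill lying on its side, about 250 x 190 x 62 mm, to the left of the vice; origin under its body. Not part of the job
- multimeter: yellow multimeter, 170 x 82 x 45 mm, lying flat; origin at the centre of its underside. Not part of the job
- phone: black phone, 145 x 72 x 9 mm, lying flat between the robot and the packers; origin at the centre of its underside. Not part of the job
- mouse: grey computer mouse, 105 x 60 x 34 mm; origin at the centre of its underside. Not part of the job
- adapter: black plug-in power adapter, 105 x 50 x 36 mm, lying near the robot; origin at the centre of its underside. Not part of the job
- marker: black and white marker pen, 140 mm long, 15 mm thick, lying; origin under its middle. Not part of the job
- punch: steel centre punch, 125 mm long, 11 mm thick, lying beyond the packers; origin under its middle. Not part of the job
- circuit: breadboard and blue circuit board on a black carrier plate, 150 x 100 x 25 mm; origin at the centre of its underside. Not part of the job
Mind the look-alikes: they are no part of the job. Leave any pink or purple look-alike of the packer_12 alone.

How it is judged:
By the outcome, as a careful person would: the job done as asked, in the order asked, and still so for the second after the job is handed in, with the robot touching nothing.
It also fails if it takes over 72 s, if anything falls off the work surface, if the arm or the gripper's body presses on something with over 40 N, if the wrist force passes 120 N, or if a joint passes its speed limit or range.

## Working session

There is one attempt and no reset: what is moved stays moved. The work goes in short steps, Python scripts to look and compute and a tool call to move; the robot and the scene stay as the last step left them, time stands still between calls to the robot, and variables do not carry over. Pictures are saved under pics/ and viewed, at most 10 in all, crops included, and the job is handed in when it is done.

Besides the shell and the picture viewer there is one more tool, called after "Emit:" as a command line: name --argument value ..., lists and objects as JSON in quotes. step_arm: Moves the arm, as the interface text tells. Its arguments: {"type":"object","properties":{"commands":{"type":"array"},"force":{"type":"number"}},"required":["commands"]}

```bash
mkdir -p pics; ls; cat > h.py <<'E'
from plant import *
import numpy as np, cv2
from scipy.spatial.transform import Rotation as R
def cloud(c):
    z=c["z_map"]; v,u=np.mgrid[:z.shape[0],:z.shape[1]]
    p=np.stack([(u-c["cx"])/c["fx"]*z,-(v-c["cy"])/c["fy"]*z,-z],-1)
    a=np.array(c["attitude"]); M=a if a.shape==(3,3) else R.from_quat(a).as_matrix()
    return p@M.T+np.array(c["eye"])
def snap(n,name):
    c=read_camera(n); cv2.imwrite(f"pics/{name}.png",c["color"][...,::-1]); return c
E
python3 - <<'E'
from h import *
for n in("top","side"):
    c=snap(n,n+"0"); print(n,{k:c[k] for k in c if k not in("color","z_map")})
    np.save(n+"0.npy",cloud(c))
print(get_state())
E
```

```text
pics
top {'fx': 530.8387474628471, 'fy': 530.8387474628471, 'cx': 283.68931271652417, 'cy': 204.49091125784395, 'eye': array([ 0.27522965, -0.03142433,  1.80120375]), 'attitude': array([ 0.05088344, -0.04651913, -0.69572693,  0.71499013])}
side {'fx': 502.6990204695056, 'fy': 502.6990204695056, 'cx': 282.60869100486076, 'cy': 208.26837757664586, 'eye': array([ 0.0198874 , -0.79120209,  0.9975785 ]), 'attitude': array([ 0.35571606, -0.10710995, -0.26321341,  0.89034389])}
{'time': 0.1, 'qpos': array([ 1.16803296e+00,  2.87089753e-01,  1.57801676e+00, -2.01217539e-05,
        1.27861393e+00, -1.50011501e-01]), 'dq': array([ 0.0008736 , -0.00164213, -0.00315133, -0.00063104,  0.00076689,
       -0.00130643]), 'joint_efforts': array([ 2.08421084e-04, -4.07293153e+01, -2.93700331e+01, -1.33685694e-04,
        3.33958531e-03,  6.18833997e-07]), 'eef_pos': array([0.16855738, 0.65303539, 0.24408452]), 'tcp_rot': array([ 1.26036857e-01,  9.92024989e-01, -1.02614448e-03, -2.81051554e-04]), 'contact_force': array([-0.54582622, -0.01307575,  0.31058555]), 'wrist_torque': array([-0.0091657 ,  0.00233056, -0.01510396]), 'finger_force': 0.0, 'opening': 0.9986520805056345}
```

View pics/top0.png

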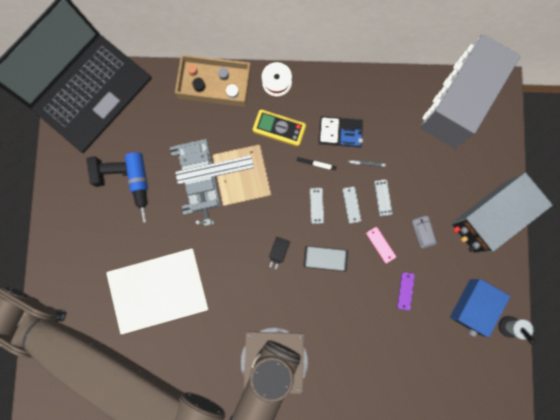

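View pics/side0.png

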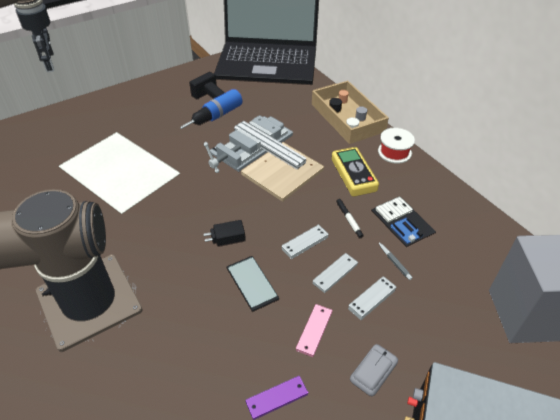

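```bash
python3 - <<'E'
from h import *
im=cv2.imread("pics/top0.png"); sd=cv2.imread("pics/side0.png")
P=np.load("top0.npy"); 
hsv=cv2.cvtColor(im,cv2.COLOR_BGR2HSV)
m=((hsv[...,2]>110)&(hsv[...,1]<60)).astype(np.uint8)
m[:175]=0;m[:,:300]=0;m[235:]=0;m[:,400:]=0
eye=None
n,l,s,c=cv2.connectedComponentsWithStats(m)
for i in range(1,n):
    if s[i,4]<100: continue
    r=cv2.minAreaRect(np.argwhere(l==i)[:,::-1].astype(np.float32))
    q=P[l==i]; q=q[q[:,2]>-.05]; rr=cv2.minAreaRect((q[:,:2]*1000).astype(np.float32))
    print("packer",c[i],s[i,4],rr,"z med",np.median(q[:,2]), np.percentile(q[:,2],[10,90]))
q=P[10:415:40,40:560:60,2]; print("tab",np.round(np.median(P[260:300,215:260,2]),4),np.median(P[215:235,320:380,2]))
# board
b=((hsv[...,0]>8)&(hsv[...,0]<25)&(hsv[...,1]>60)&(hsv[...,2]>130)).astype(np.uint8); b[:140]=0;b[:,:200]=0;b[210:]=0;b[:,280:]=0
q=P[b>0]; print("board",b.sum(),np.median(q[:,2]),cv2.minAreaRect((q[:,:2]*1000).astype(np.float32)))
# bar
z=P[...,2]; w=np.zeros_like(b); w[145:190,205:265]=1
k=(w>0)&(z>.038)&(z<.062); q=P[k]; print("bar",k.sum(),np.median(q[:,2]),cv2.minAreaRect((q[:,:2]*1000).astype(np.float32)))
A=cv2.resize(sd[215:330,270:420],None,fx=4,fy=4,interpolation=cv2.INTER_CUBIC)
B=cv2.resize(im[125:245,165:265],(500,600),interpolation=cv2.INTER_CUBIC)
cv2.imwrite("pics/A.png",A);cv2.imwrite("pics/B.png",B)
E
```

```text
packer [382.90682196 197.27620632] 601 ((419.2034912109375, -237.26303100585938), (125.59899139404297, 486.4331359863281), 49.44864273071289) z med 0.01361596455456282 [-0.00292813  0.02104586]
packer [351.31343284 204.53565506] 603 ((415.4985046386719, -180.90635681152344), (116.9111099243164, 392.9539489746094), 59.747501373291016) z med 0.00797958703849111 [-0.0042352   0.01534557]
packer [316.36952998 205.65153971] 617 ((430.3068542480469, -108.50325012207031), (82.79505157470703, 336.3114013671875), 77.40135192871094) z med 0.010585410260151473 [-0.00347005  0.01805743]
tab -0.0015 -0.000744900481389088
board 2153 0.012281019486215072 ((504.1868896484375, 104.7210693359375), (477.737060546875, 235.786376953125), 4.468519687652588)
bar 711 0.04969404072317074 ((626.7264404296875, 172.68914794921875), (130.2511749267578, 159.8254852294922), 0.0630706250667572)
```

View pics/A.png

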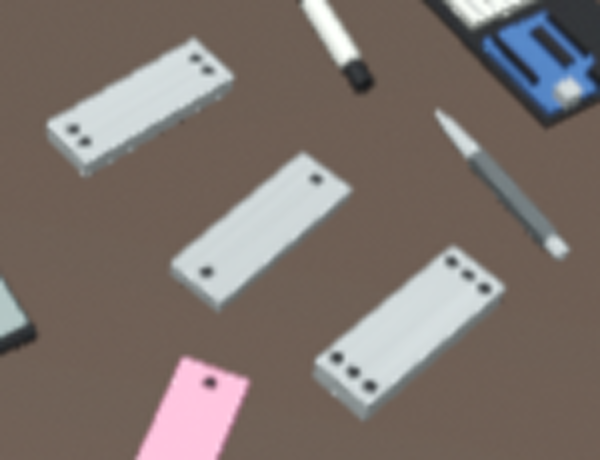

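View pics/B.png

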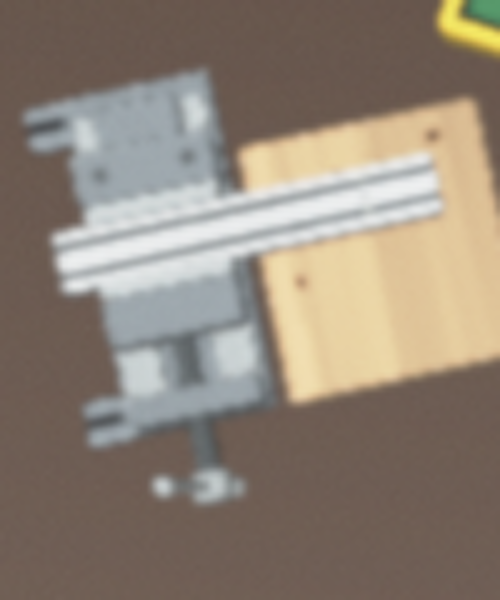

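```bash
cat >> h.py <<'E'
def ray(c,uv,z):
    uv=np.atleast_2d(np.asarray(uv,float))
    d=np.c_[(uv[:,0]-c["cx"])/c["fx"],-(uv[:,1]-c["cy"])/c["fy"],-np.ones(len(uv))]@R.from_quat(c["attitude"]).as_matrix().T
    e=np.array(c["eye"]); return (e+d*((z-e[2])/d[:,2])[:,None])[:,:2]
def rect(c,mask,z):
    cn=max(cv2.findContours(mask.astype(np.uint8),cv2.RETR_EXTERNAL,cv2.CHAIN_APPROX_NONE)[0],key=cv2.contourArea)[:,0]
    p=ray(c,cn,z)*1000; r=cv2.minAreaRect(p.astype(np.float32))
    m=cv2.moments(cv2.convexHull(p.astype(np.float32)))
    b=cv2.boxPoints(r); e=[b[1]-b[0],b[2]-b[1]]; e=max(e,key=np.linalg.norm)
    a=np.degrees(np.arctan2(e[1],e[0])); a=(a+90)%180-90
    return np.round([m["m10"]/m["m00"],m["m01"]/m["m00"],a,*r[0],*sorted(r[1])],1)
def comp(mask,uv):
    n,l,s,ce=cv2.connectedComponentsWithStats(mask.astype(np.uint8)); 
    return l==min((i for i in range(1,n) if s[i,4]>60),key=lambda i:np.hypot(*(ce[i]-uv)))
E
python3 - <<'E'
from h import *
for n,seeds,barbox in(("top",[(351,204,12),(316,205,15),(383,197,18)],(215,145,260,190)),("side",[(335,271,12),(305,241,15),(373,297,18)],None)):
    c=read_camera(n); im=c["color"]; h=cv2.cvtColor(im,cv2.COLOR_RGB2HSV); k=(h[...,2]>(125 if n=="top" else 165))&(h[...,1]<50)
    for u,v,t in seeds: 
        m=comp(k,(u,v)); print(n,t,rect(c,m,t/1000),m.sum())
    if n=="top":
        k=(h[...,2]>150)&(h[...,1]<40)
        # bar edges along columns at free part
        top=[];bot=[]
        for u in range(218,250):
            vs=[v for v in range(140,195) if k[v,u]]; top.append((u,min(vs)-.5));bot.append((u,max(vs)+.5))
        a=ray(c,top,.05)*1000;b=ray(c,bot,.05)*1000
        for p in(a,b):
            f=np.polyfit(p[:,1],p[:,0],1); r=p[:,0]-np.polyval(f,p[:,1]); g=abs(r)<4; f=np.polyfit(p[g,1],p[g,0],1); print("edge x at y=150:",np.polyval(f,150),"slope",f[0],"deg",np.degrees(np.arctan(f[0])),g.sum(),abs(r).max())
        for v in range(155,172): 
            us=[u for u in range(225,270) if k[v,u]]
            if us: print(v,max(us),np.round(ray(c,[(max(us)+.5,v)],.05)*1000,1))
        b=(h[...,0]>8)&(h[...,0]<25)&(h[...,1]>60)&(h[...,2]>130); b[:140]=0;b[:,:205]=0;b[210:]=0;b[:,280:]=0
        bb=cv2.morphologyEx(b.astype(np.uint8),cv2.MORPH_CLOSE,np.ones((25,25))); print("board",rect(c,bb,.013))
E
```

```text
top 12 [ 529.8 -246.9   11.4  529.7 -246.9   46.7  126.7] 506
top 15 [ 524.1 -127.7    3.8  524.4 -128.3   48.6  124.6] 509
top 18 [ 556.6 -352.9    8.9  556.8 -353.    46.8  126.1] 505
edge x at y=150: 671.8732562899424 slope -0.24833030918814436 deg -13.946169343895022 32 1.7716583883608337
edge x at y=150: 626.0486952355694 slope -0.24822955184634293 deg -13.940731573523557 32 1.8459162426953526
156 250 [[680.1  99.3]]
157 251 [[676.8  95.8]]
158 251 [[673.3  95.7]]
159 251 [[669.9  95.5]]
160 252 [[666.5  92. ]]
161 252 [[663.1  91.9]]
162 252 [[659.6  91.8]]
163 252 [[656.2  91.7]]
164 252 [[652.8  91.6]]
165 253 [[649.4  88.1]]
166 253 [[646.   87.9]]
167 252 [[642.5  91.2]]
168 250 [[638.9  97.8]]
169 245 [[635.  114.5]]
170 241 [[631.2 127.8]]
171 236 [[627.3 144.5]]
board [625.4 129.2  14.  625.  125.6 185.3 188.2]
side 12 [ 526.7 -250.4   11.3  526.9 -250.3   40.3  121.1] 665
side 15 [ 520.2 -131.4    3.5  520.2 -131.4   40.7  121.1] 562
side 18 [ 554.2 -356.3    8.9  554.2 -356.3   40.4  121. ] 724
```

Emit:
step_arm --commands '[{"x": -40, "y": -30, "gripper": -0.5}, {"x": -40, "y": -30}, {"x": -40, "y": -30}, {"x": -40, "y": -30}, {"x": -40, "y": -30}, {"x": -40, "y": -30}, {"x": -40, "y": -30}, {"x": -40, "y": -30}, {"x": -40, "y": -30}, {"x": -40, "y": -30}]' --force 60

```text
invalid input
```

```bash
cat >> h.py <<'E'
def go(x,y,z,yaw):
    """target TCP mm, tool-x line at world yaw deg -> shift in present tool axes, spin"""
    s=get_state(); M=R.from_quat(s["tcp_rot"]).as_matrix(); p=np.array(s["eef_pos"])*1000
    a=np.degrees(np.arctan2(M[1,0],M[0,0])); sp=-((yaw-a+90)%180-90)
    print("t",s["time"],"p",np.round(p,1),"xyaw",round(a,2),"tilt",np.round(M[:2,2],4),"F",np.round(s["contact_force"],1),"open",round(s["opening"]*85,1),"ff",round(s["finger_force"],1))
    print("  shift",np.round(M.T@(np.array([x,y,z])-p),1),"spin",round(sp,2))
E
python3 - <<'E'
from h import *
go(487,-257,100,11.4)
c=read_camera("side"); h=cv2.cvtColor(c["color"],cv2.COLOR_RGB2HSV); P=cloud(c)
k=(h[...,2]>150)&(h[...,1]<40); k[:115]=0;k[172:]=0;k[:,:236]=0;k[:,310:]=0
m=comp(k,(270,143)); cn=max(cv2.findContours(m.astype(np.uint8),cv2.RETR_EXTERNAL,cv2.CHAIN_APPROX_NONE)[0],key=cv2.contourArea)
print(m.sum(),cv2.boundingRect(cn),rect(c,m,.05)); 
cv2.imwrite("pics/C.png",cv2.resize(c["color"][110:200,200:330,::-1],None,fx=6,fy=6,interpolation=cv2.INTER_CUBIC))
b=(h[...,0]>8)&(h[...,0]<25)&(h[...,1]>50)&(h[...,2]>130);b[:120]=0;b[200:]=0;b[:,:230]=0;b[:,330:]=0
q=P[b]; q=q[abs(q[:,2]-.013)<.02]; print("board z",np.median(q[:,2]),len(q),"table z",np.median(P[200:215,240:290,2]))
E
```

```text
t 0.2 p [168.6 653.2 244.5] xyaw 165.52 tilt [-0.0006 -0.0013] F [ 0.1  0.2 -0.9] open 84.8 ff 0.0
  shift [-535.9 -801.4  145.5] spin -25.88
1520 (236, 116, 70, 50) [640.4 231.9 -72.4 648.9 222.6 154.6 261. ]
board z 0.012469353289300267 2026 table z -0.0013172561117357207
```

View pics/C.png

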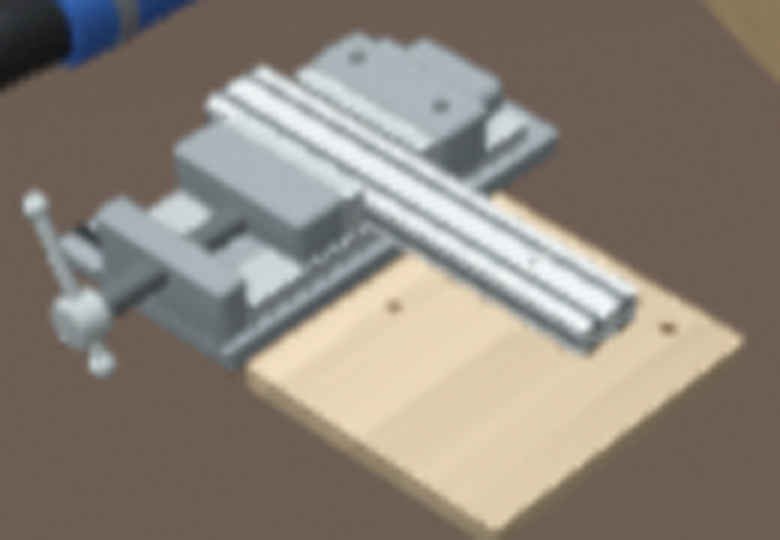

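Emit:
step_arm --commands '[{"x": -40, "y": -30, "z": 0, "spin": 0, "gripper": -0.5}, {"x": -40, "y": -30, "z": 0, "spin": 0, "gripper": -0.5}, {"x": -40, "y": -30, "z": 0, "spin": 0, "gripper": -0.5}, {"x": -40, "y": -30, "z": 0, "spin": 0, "gripper": -0.5}, {"x": -40, "y": -30, "z": 0, "spin": 0, "gripper": -0.5}, {"x": -40, "y": -30, "z": 0, "spin": 0, "gripper": -0.5}, {"x": -40, "y": -30, "z": 0, "spin": 0, "gripper": -0.5}, {"x": -40, "y": -30, "z": 0, "spin": 0, "gripper": -0.5}, {"x": -40, "y": -30, "z": 0, "spin": 0, "gripper": -0.5}, {"x": -40, "y": -30, "z": 0, "spin": 0, "gripper": -0.5}]' --force 60

```text
time: 1.25
eef_pos: [0.4819, 0.2613, 0.2455]
tcp_rot: [0.126, 0.992, 0.0, 0.0]
contact_force: [0.0, 0.7, 0.6]
opening: 0.752
finger_force: 0.0
```

```bash
python3 - <<'E'
from h import *
go(487,-257,100,11.4)
c=read_camera("side")
f=lambda U,V,z:(ray(c,[((U+.5)/6-.5+200,(V+.5)/6-.5+110)],z)[0]*1000).round(1)
print("bar end",f(597,335,.05),f(636,295,.05))
X=np.array([.9703,.2419]);Y=np.array([-.2419,.9703])
for U,V,x,y in((493,530,-120,-86),(743,342,60,-86),(248,378,-120,79)):
    p=f(U,V,.013); print(p,"bar_under",p-x*X-y*Y)
E
```

```text
t 1.25 p [481.9 261.3 245.5] xyaw 165.51 tilt [0.0005 0.0003] F [0.  0.7 0.6] open 63.9 ff 0.0
  shift [-134.5 -500.6  145.4] spin -25.89
bar end [645.3  79.4] [677.2  93.1]
[553.4  27.9] bar_under [649.0326 140.3738]
[726.9  70.4] bar_under [647.8786 139.3318]
[510.2 178.9] bar_under [645.7461 131.2743]
```

Emit:
step_arm --commands '[{"x": -13, "y": -48, "z": 0, "spin": 0, "gripper": -0.5}, {"x": -13, "y": -48, "z": 0, "spin": 0, "gripper": -0.5}, {"x": -13, "y": -48, "z": 0, "spin": 0, "gripper": -0.5}, {"x": -13, "y": -48, "z": 0, "spin": 0, "gripper": -0.5}, {"x": -13, "y": -48, "z": 0, "spin": 0, "gripper": -0.5}, {"x": -13, "y": -48, "z": 0, "spin": 0, "gripper": -0.5}, {"x": -13, "y": -48, "z": 0, "spin": 0, "gripper": -0.5}, {"x": -13, "y": -48, "z": 0, "spin": 0, "gripper": -0.5}, {"x": -13, "y": -48, "z": 0, "spin": 0, "gripper": -0.5}, {"x": -13, "y": -48, "z": 0, "spin": 0, "gripper": -0.5}]'

```text
time: 2.3
eef_pos: [0.4865, -0.2361, 0.2455]
tcp_rot: [0.126, 0.992, -0.0, 0.0]
contact_force: [0.1, 0.3, 0.1]
opening: 0.751
finger_force: 0.0
```

Emit:
step_arm --commands '[{"x": -5, "y": -21, "z": 35, "spin": 0, "gripper": -0.5}, {"x": 0, "y": 0, "z": 40, "spin": -6.5, "gripper": -0.5}, {"x": 0, "y": 0, "z": 40, "spin": -6.5, "gripper": -0.5}, {"x": 0, "y": 0, "z": 30, "spin": -6.5, "gripper": -0.5}, {"x": 0, "y": 0, "z": 25, "spin": -6.4, "gripper": -0.5}, {"x": 0, "y": 0, "z": 15, "spin": 0, "gripper": -0.5}, {"x": 0, "y": 0, "z": 10, "spin": 0, "gripper": -0.5}, {"x": 0, "y": 0, "z": 8, "spin": 0, "gripper": -0.5}, {"x": 0, "y": 0, "z": 0, "spin": 0, "gripper": -0.5}, {"x": 0, "y": 0, "z": 0, "spin": 0, "gripper": -0.5}]'

```text
time: 3.3
eef_pos: [0.4871, -0.2562, 0.0433]
tcp_rot: [-0.099, 0.995, -0.001, 0.001]
contact_force: [-0.1, 0.6, 0.0]
opening: 0.749
finger_force: 0.0
```

```bash
python3 - <<'E'
from h import *
go(487,-257,17,11.4)
c=read_camera("side"); cv2.imwrite("pics/D.png",cv2.resize(c["color"][200:330,250:400,::-1],None,fx=4,fy=4,interpolation=cv2.INTER_CUBIC))
E
```

```text
t 3.3 p [ 487.1 -256.2   43.3] xyaw -168.61 tilt [ 0.0014 -0.0011] F [-0.1  0.6  0. ] open 63.7 ff 0.0
  shift [ 0.3 -0.7 26.3] spin -0.01
```

View pics/D.png

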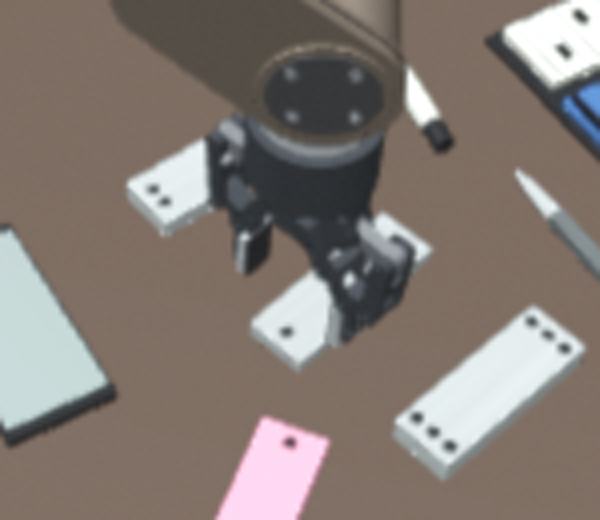

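The gripper straddles the near end of the single-dimple packer (near dimple at crop (287,331)); descend and grip.

Emit:
step_arm --commands '[{"x": 0, "y": 0, "z": 14, "spin": 0, "gripper": -0.5}, {"x": 0, "y": 0, "z": 10, "spin": 0, "gripper": -0.5}, {"x": 0, "y": 0, "z": 2, "spin": 0, "gripper": -0.5}, {"x": 0, "y": 0, "z": 0, "spin": 0, "gripper": 0}, {"x": 0, "y": 0, "z": 0, "spin": 0, "gripper": 0.4}, {"x": 0, "y": 0, "z": 0, "spin": 0, "gripper": 0.4}, {"x": 0, "y": 0, "z": 0, "spin": 0, "gripper": 0.4}, {"x": 0, "y": 0, "z": 0, "spin": 0, "gripper": 0.4}, {"x": 0, "y": 0, "z": 0, "spin": 0, "gripper": 0.4}, {"x": 0, "y": 0, "z": 0, "spin": 0, "gripper": 0.4}]'

```text
time: 4.35
eef_pos: [0.4866, -0.256, 0.0165]
tcp_rot: [-0.099, 0.995, -0.0, 0.0]
contact_force: [0.5, -0.9, -0.3]
opening: 0.445
finger_force: 60.5
```

```bash
python3 - <<'E'
from h import *
go(522,108,80,13.94)
E
```

```text
t 4.35 p [ 486.6 -256.    16.5] xyaw -168.59 tilt [ 0.0005 -0.0004] F [ 0.5 -0.9 -0.3] open 37.8 ff 60.5
  shift [-106.7  349.7  -63.6] spin -2.53
```

Emit:
step_arm --commands '[{"x": 0, "y": 0, "z": -20, "spin": 0, "gripper": 0.4}, {"x": 0, "y": 0, "z": -40, "spin": -2.5, "gripper": 0.4}, {"x": -15.5, "y": 43, "z": 0, "spin": 0, "gripper": 0.4}, {"x": -15.5, "y": 43, "z": 0, "spin": 0, "gripper": 0.4}, {"x": -15.5, "y": 43, "z": 0, "spin": 0, "gripper": 0.4}, {"x": -15.5, "y": 43, "z": 0, "spin": 0, "gripper": 0.4}, {"x": -15.5, "y": 43, "z": 0, "spin": 0, "gripper": 0.4}, {"x": -15.5, "y": 43, "z": 0, "spin": 0, "gripper": 0.4}, {"x": -15.5, "y": 43, "z": 0, "spin": 0, "gripper": 0.4}, {"x": -15.5, "y": 43, "z": 0, "spin": 0, "gripper": 0.4}]'

```text
time: 5.35
eef_pos: [0.5233, 0.1098, 0.0759]
tcp_rot: [-0.121, 0.993, 0.0, -0.001]
contact_force: [0.7, -0.5, -1.2]
opening: 0.446
finger_force: 60.7
```

Emit:
step_arm --commands '[{"x": 0, "y": 0, "z": 20, "spin": 0, "gripper": 0.4}, {"x": 0, "y": 0, "z": 12, "spin": 0, "gripper": 0.4}, {"x": 0, "y": 0, "z": 6, "spin": 0, "gripper": 0.4}, {"x": 0, "y": 0, "z": 2, "spin": 0, "gripper": 0.4}, {"x": 0, "y": 0, "z": 0, "spin": 0, "gripper": 0.4}, {"x": 0, "y": 0, "z": 0, "spin": 0, "gripper": 0.4}, {"x": 0, "y": 0, "z": 0, "spin": 0, "gripper": 0.4}, {"x": 0, "y": 0, "z": 0, "spin": 0, "gripper": 0.4}, {"x": 0, "y": 0, "z": 0, "spin": 0, "gripper": 0.4}, {"x": 0, "y": 0, "z": 0, "spin": 0, "gripper": 0.4}]'

```text
time: 6.35
eef_pos: [0.5242, 0.1079, 0.0365]
tcp_rot: [-0.121, 0.993, -0.0, 0.0]
contact_force: [-0.2, 0.0, -2.5]
opening: 0.443
finger_force: 60.8
```

```bash
python3 - <<'E'
from h import *
go(524,109,30,13.94)
for n in("side","top"):
    c=read_camera(n); 
    if n=="side": cv2.imwrite("pics/E.png",cv2.resize(c["color"][110:220,190:330,::-1],None,fx=5,fy=5,interpolation=cv2.INTER_CUBIC))
E
```

```text
t 6.35 p [524.2 107.9  36.5] xyaw -166.09 tilt [0.0004 0.    ] F [-0.2  0.  -2.5] open 37.6 ff 60.8
  shift [-0.1  1.1  6.5] spin -0.03
```

View pics/E.png

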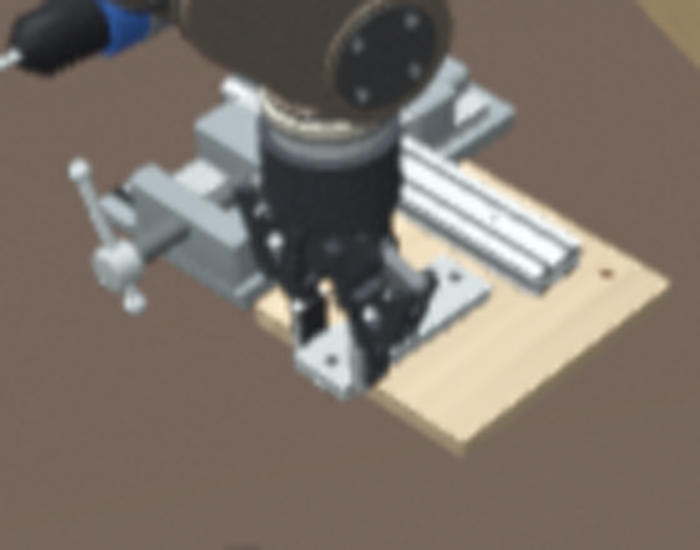

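Emit:
step_arm --commands '[{"x": 0, "y": 1, "z": 2, "spin": 0, "gripper": 0.4}, {"x": 0, "y": 0, "z": 2, "spin": 0, "gripper": 0.4}, {"x": 0, "y": 0, "z": 1, "spin": 0, "gripper": 0.4}, {"x": 0, "y": 0, "z": 0.5, "spin": 0, "gripper": 0.4}, {"x": 0, "y": 0, "z": 0.5, "spin": 0, "gripper": 0.4}, {"x": 0, "y": 0, "z": 0, "spin": 0, "gripper": 0.4}, {"x": 0, "y": 0, "z": 0, "spin": 0, "gripper": 0.4}, {"x": 0, "y": 0, "z": 0, "spin": 0, "gripper": 0.4}, {"x": 0, "y": 0, "z": 0, "spin": 0, "gripper": 0.4}, {"x": 0, "y": 0, "z": 0, "spin": 0, "gripper": 0.4}]'

```text
time: 7.45
eef_pos: [0.5239, 0.109, 0.0306]
tcp_rot: [-0.121, 0.993, 0.0, 0.0]
contact_force: [-2.3, 1.0, 4.9]
opening: 0.444
finger_force: 61.4
```

Emit:
step_arm --commands '[{"x": 0, "y": 0, "z": -1, "spin": 0, "gripper": 0.4}, {"x": -4, "y": 0, "z": 0, "spin": 0, "gripper": 0.4}, {"x": -4, "y": 0, "z": 0, "spin": 0, "gripper": 0.4}, {"x": -5, "y": 0, "z": 0, "spin": 0, "gripper": 0.4}, {"x": -6, "y": 0, "z": 0, "spin": 0, "gripper": 0.4}, {"x": -8, "y": 0, "z": 0, "spin": 0, "gripper": 0.4}, {"x": -8, "y": 0, "z": 0, "spin": 0, "gripper": 0.4}, {"x": -5, "y": 0, "z": 0, "spin": 0, "gripper": 0.4}, {"x": 0, "y": 0, "z": 0, "spin": 0, "gripper": 0.4}, {"x": 0, "y": 0, "z": 0, "spin": 0, "gripper": 0.4}]'

```text
time: 8.45
eef_pos: [0.5626, 0.1186, 0.0311]
tcp_rot: [-0.121, 0.993, 0.0, -0.0]
contact_force: [0.3, -0.5, -2.1]
opening: 0.446
finger_force: 60.8
```

Emit:
step_arm --commands '[{"x": -6, "y": 0, "z": 0, "spin": 0, "gripper": 0.4}, {"x": -8, "y": 0, "z": 0, "spin": 0, "gripper": 0.4}, {"x": -8, "y": 0, "z": 0, "spin": 0, "gripper": 0.4}, {"x": -8, "y": 0, "z": 0, "spin": 0, "gripper": 0.4}, {"x": -8, "y": 0, "z": 0, "spin": 0, "gripper": 0.4}, {"x": -6, "y": 0, "z": 0, "spin": 0, "gripper": 0.4}, {"x": -2, "y": 0, "z": 0, "spin": 0, "gripper": 0.4}, {"x": 0, "y": 0, "z": 0, "spin": 0, "gripper": 0.4}, {"x": 0, "y": 0, "z": 0, "spin": 0, "gripper": 0.4}, {"x": 0, "y": 0, "z": 0, "spin": 0, "gripper": 0.4}]'

```text
time: 9.45
eef_pos: [0.607, 0.1295, 0.0312]
tcp_rot: [-0.121, 0.993, 0.0, -0.0]
contact_force: [0.1, 0.3, -1.7]
opening: 0.446
finger_force: 60.8
```

```bash
python3 - <<'E'
from h import *
go(487,-257,80,11.4)
c=read_camera("side"); cv2.imwrite("pics/F.png",cv2.resize(c["color"][110:220,190:330,::-1],None,fx=5,fy=5,interpolation=cv2.INTER_CUBIC))
E
```

```text
t 9.45 p [607.  129.5  31.2] xyaw -166.09 tilt [-0.0003 -0.    ] F [ 0.1  0.3 -1.7] open 37.9 ff 60.8
  shift [ 209.4 -346.3  -48.7] spin 2.51
```

View pics/F.png

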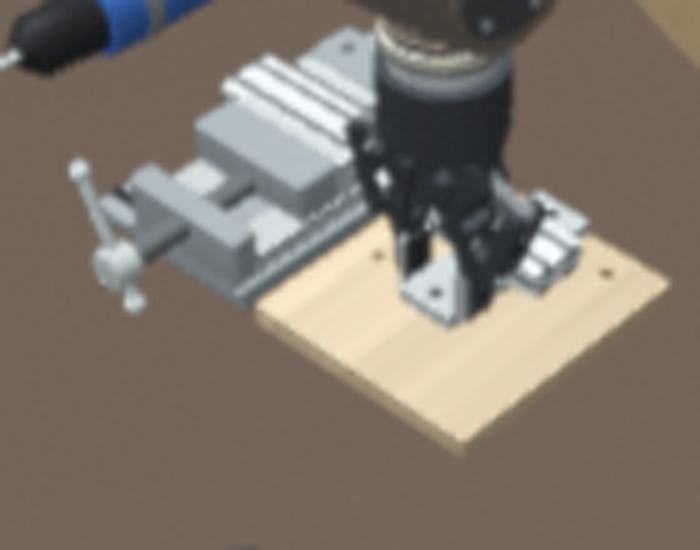

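Emit:
step_arm --commands '[{"x": 5, "y": 0, "z": 0, "spin": 0, "gripper": 0.4}, {"x": 10, "y": 0, "z": 0, "spin": 0, "gripper": 0.4}, {"x": 15, "y": 0, "z": 0, "spin": 0, "gripper": 0.4}, {"x": 20, "y": 0, "z": 0, "spin": 0, "gripper": 0.4}, {"x": 20, "y": 0, "z": 0, "spin": 0, "gripper": 0.4}, {"x": 20, "y": 0, "z": 0, "spin": 0, "gripper": 0.4}, {"x": 10, "y": 0, "z": 0, "spin": 0, "gripper": 0.4}, {"x": 0, "y": 0, "z": -15, "spin": 0, "gripper": 0.4}, {"x": 0, "y": 0, "z": -30, "spin": 0, "gripper": 0.4}, {"x": 5, "y": -25, "z": 0, "spin": 0, "gripper": 0.4}]'

```text
time: 10.5
eef_pos: [0.5156, 0.0814, 0.0819]
tcp_rot: [-0.123, 0.992, -0.0, 0.005]
contact_force: [0.4, -0.0, -0.8]
opening: 0.451
finger_force: 60.9
```

Emit:
step_arm --commands '[{"x": 13, "y": -40, "z": 0, "spin": 0, "gripper": 0.4}, {"x": 13, "y": -40, "z": 0, "spin": 0, "gripper": 0.4}, {"x": 13, "y": -40, "z": 0, "spin": 0, "gripper": 0.4}, {"x": 13, "y": -40, "z": 0, "spin": 0, "gripper": 0.4}, {"x": 13, "y": -40, "z": 0, "spin": 0, "gripper": 0.4}, {"x": 13, "y": -40, "z": 0, "spin": 0, "gripper": 0.4}, {"x": 13, "y": -40, "z": 0, "spin": 0, "gripper": 0.4}, {"x": 13, "y": -40, "z": 0, "spin": 0, "gripper": 0.4}, {"x": 0, "y": 0, "z": 20, "spin": 0, "gripper": 0.4}, {"x": 0, "y": 0, "z": 20, "spin": 0, "gripper": 0.4}]'

```text
time: 11.5
eef_pos: [0.4892, -0.2589, 0.0385]
tcp_rot: [-0.12, 0.993, -0.002, 0.002]
contact_force: [-0.3, 0.9, -2.3]
opening: 0.448
finger_force: 60.9
```

```bash
python3 - <<'E'
from h import *
go(487,-257,17,11.4)
E
```

```text
t 11.5 p [ 489.2 -258.9   38.5] xyaw -166.24 tilt [ 0.0044 -0.0035] F [-0.3  0.9 -2.3] open 38.0 ff 60.9
  shift [ 1.8  2.4 21.5] spin 2.36
```

Emit:
step_arm --commands '[{"x": 0, "y": 0, "z": 12, "spin": 2, "gripper": 0.4}, {"x": 0, "y": 0, "z": 6, "spin": 0, "gripper": 0.4}, {"x": 0, "y": 0, "z": 3, "spin": 0, "gripper": 0.4}, {"x": 0, "y": 0, "z": 0.5, "spin": 0, "gripper": 0.4}, {"x": 0, "y": 0, "z": 0, "spin": 0, "gripper": 0.4}, {"x": 0, "y": 0, "z": 0, "spin": 0, "gripper": 0.1}, {"x": 0, "y": 0, "z": 0, "spin": 0, "gripper": -0.2}, {"x": 0, "y": 0, "z": 0, "spin": 0, "gripper": -0.4}, {"x": 0, "y": 0, "z": 0, "spin": 0, "gripper": -0.5}, {"x": 0, "y": 0, "z": 0, "spin": 0, "gripper": -0.5}]'

```text
time: 12.5
eef_pos: [0.4875, -0.2556, 0.0147]
tcp_rot: [-0.104, 0.995, -0.0, 0.0]
contact_force: [0.3, 0.7, -0.3]
opening: 0.749
finger_force: 0.0
```

```bash
python3 - <<'E'
from h import *
# packer 15 centre (522,-129.5) yaw 3.7
a=np.radians(3.7); go(522-42*np.cos(a),-129.5-42*np.sin(a),19,3.7)
E
```

```text
t 12.5 p [ 487.5 -255.6   14.7] xyaw -168.08 tilt [ 0.0002 -0.0001] F [ 0.3  0.7 -0.3] open 63.7 ff 0.0
  shift [-18.2 122.2  -4.3] spin 8.22
```

Emit:
step_arm --commands '[{"x": 0, "y": 0, "z": -35, "spin": 0, "gripper": -0.5}, {"x": 0, "y": 0, "z": -20, "spin": 0, "gripper": -0.5}, {"x": -4.5, "y": 30.5, "z": 0, "spin": 0, "gripper": -0.5}, {"x": -4.5, "y": 30.5, "z": 0, "spin": 0, "gripper": -0.5}, {"x": -4.5, "y": 30.5, "z": 0, "spin": 0, "gripper": -0.5}, {"x": -4.5, "y": 30.5, "z": 0, "spin": 0, "gripper": -0.5}, {"x": 0, "y": 0, "z": 10, "spin": 8.2, "gripper": -0.5}, {"x": 0, "y": 0, "z": 20, "spin": 0, "gripper": -0.5}, {"x": 0, "y": 0, "z": 15, "spin": 0, "gripper": -0.5}, {"x": 0, "y": 0, "z": 6, "spin": 0, "gripper": -0.5}]'

```text
time: 13.5
eef_pos: [0.4788, -0.1318, 0.0173]
tcp_rot: [-0.033, 0.999, 0.001, -0.001]
contact_force: [0.0, 0.7, 1.0]
opening: 0.748
finger_force: 0.0
```

Emit:
step_arm --commands '[{"x": 0, "y": 0, "z": 0, "spin": 0, "gripper": -0.2}, {"x": 0, "y": 0, "z": 0, "spin": 0, "gripper": 0.1}, {"x": 0, "y": 0, "z": 0, "spin": 0, "gripper": 0.4}, {"x": 0, "y": 0, "z": 0, "spin": 0, "gripper": 0.4}, {"x": 0, "y": 0, "z": 0, "spin": 0, "gripper": 0.4}, {"x": 0, "y": 0, "z": 0, "spin": 0, "gripper": 0.4}, {"x": 0, "y": 0, "z": 0, "spin": 0, "gripper": 0.4}, {"x": 0, "y": 0, "z": 0, "spin": 0, "gripper": 0.4}, {"x": 0, "y": 0, "z": 0, "spin": 0, "gripper": 0.4}, {"x": 0, "y": 0, "z": 0, "spin": 0, "gripper": 0.4}]'

```text
time: 14.5
eef_pos: [0.4804, -0.1329, 0.0196]
tcp_rot: [-0.032, 0.999, -0.0, 0.001]
contact_force: [-1.5, -0.5, 5.7]
opening: 0.446
finger_force: 60.9
```

```bash
python3 - <<'E'
from h import *
go(523.8,109.3,80,13.94)
M=np.array([[-.9703,-.2419],[-.2419,.9703]]); s=get_state(); print(M@(np.array([523.8,109.3])-1000*s["eef_pos"][:2]))
E
```

```text
t 14.5 p [ 480.4 -132.9   19.6] xyaw -176.28 tilt [ 0.0011 -0.0007] F [-1.5 -0.5  5.7] open 37.9 ff 60.9
  shift [-59.  238.8 -60.6] spin -10.22
[-100.6399527   224.47207766]
```

Emit:
step_arm --commands '[{"x": 0, "y": 0, "z": -20, "spin": 0, "gripper": 0.4}, {"x": 0, "y": 0, "z": -20, "spin": -5.1, "gripper": 0.4}, {"x": 0, "y": 0, "z": -15, "spin": -5.1, "gripper": 0.4}, {"x": -16.8, "y": 37.4, "z": 0, "spin": 0, "gripper": 0.4}, {"x": -16.8, "y": 37.4, "z": 0, "spin": 0, "gripper": 0.4}, {"x": -16.8, "y": 37.4, "z": 0, "spin": 0, "gripper": 0.4}, {"x": -16.8, "y": 37.4, "z": 0, "spin": 0, "gripper": 0.4}, {"x": -16.8, "y": 37.4, "z": 0, "spin": 0, "gripper": 0.4}, {"x": -16.8, "y": 37.4, "z": 0, "spin": 0, "gripper": 0.4}, {"x": 0, "y": 0, "z": 10, "spin": 0, "gripper": 0.4}]'

```text
time: 15.5
eef_pos: [0.5244, 0.1135, 0.0642]
tcp_rot: [-0.124, 0.992, 0.0, 0.001]
contact_force: [-0.1, -0.9, -1.5]
opening: 0.446
finger_force: 60.9
```

Emit:
step_arm --commands '[{"x": 0, "y": 0, "z": 10, "spin": 0, "gripper": 0.4}, {"x": 0, "y": 0, "z": 10, "spin": 0, "gripper": 0.4}, {"x": 0, "y": 0, "z": 5, "spin": 0, "gripper": 0.4}, {"x": 0, "y": 0, "z": 2, "spin": 0, "gripper": 0.4}, {"x": 0, "y": 0, "z": 0, "spin": 0, "gripper": 0.4}, {"x": 0, "y": 0, "z": 0, "spin": 0, "gripper": 0.4}, {"x": 0, "y": 0, "z": 0, "spin": 0, "gripper": 0.4}, {"x": 0, "y": 0, "z": 0, "spin": 0, "gripper": 0.4}, {"x": 0, "y": 0, "z": 0, "spin": 0, "gripper": 0.4}, {"x": 0, "y": 0, "z": 0, "spin": 0, "gripper": 0.4}]'

```text
time: 16.5
eef_pos: [0.5238, 0.1097, 0.037]
tcp_rot: [-0.121, 0.993, -0.0, 0.0]
contact_force: [0.2, 0.4, -1.0]
opening: 0.444
finger_force: 60.8
```

```bash
python3 - <<'E'
from h import *
go(523.8,109.3,33.7,13.94)
E
```

```text
t 16.5 p [523.8 109.7  37. ] xyaw -166.07 tilt [0.0003 0.    ] F [ 0.2  0.4 -1. ] open 37.8 ff 60.8
  shift [ 0.1 -0.4  3.3] spin -0.01
```

Emit:
step_arm --commands '[{"x": 0, "y": 0, "z": 1, "spin": 0, "gripper": 0.4}, {"x": 0, "y": 0, "z": 1, "spin": 0, "gripper": 0.4}, {"x": 0, "y": 0, "z": 0.5, "spin": 0, "gripper": 0.4}, {"x": 0, "y": 0, "z": 0.5, "spin": 0, "gripper": 0.4}, {"x": 0, "y": 0, "z": 0.5, "spin": 0, "gripper": 0.4}, {"x": 0, "y": 0, "z": 0, "spin": 0, "gripper": 0.4}, {"x": 0, "y": 0, "z": 0, "spin": 0, "gripper": 0.4}, {"x": 0, "y": 0, "z": 0, "spin": 0, "gripper": 0.4}, {"x": 0, "y": 0, "z": 0, "spin": 0, "gripper": 0.4}, {"x": 0, "y": 0, "z": 0, "spin": 0, "gripper": 0.4}]'

```text
time: 17.5
eef_pos: [0.5237, 0.1096, 0.0337]
tcp_rot: [-0.121, 0.993, -0.0, -0.0]
contact_force: [-3.2, -0.0, 4.5]
opening: 0.445
finger_force: 61.5
```

Emit:
step_arm --commands '[{"x": 0, "y": 0, "z": 0, "spin": 0, "gripper": 0.1}, {"x": 0, "y": 0, "z": 0, "spin": 0, "gripper": -0.05}, {"x": 0, "y": 0, "z": 0, "spin": 0, "gripper": -0.05}, {"x": 0, "y": 0, "z": 0, "spin": 0, "gripper": 0.05}, {"x": 0, "y": 0, "z": 0, "spin": 0, "gripper": 0.2}, {"x": 0, "y": 0, "z": 0, "spin": 0, "gripper": 0.3}, {"x": 0, "y": 0, "z": 0, "spin": 0, "gripper": 0.3}, {"x": 0, "y": 0, "z": 0, "spin": 0, "gripper": 0.3}, {"x": 0, "y": 0, "z": 0, "spin": 0, "gripper": 0.3}, {"x": 0, "y": 0, "z": 0, "spin": 0, "gripper": 0.3}]' --force 30

```text
time: 18.5
eef_pos: [0.5239, 0.1096, 0.0334]
tcp_rot: [-0.121, 0.993, -0.0, 0.0]
contact_force: [0.7, 0.5, -0.6]
opening: 0.458
finger_force: 30.9
```

Emit:
step_arm --commands '[{"x": -2, "y": 0, "z": -0.3, "spin": 0, "gripper": 0.3}, {"x": -4, "y": 0, "z": 0, "spin": 0, "gripper": 0.3}, {"x": -4, "y": 0, "z": 0, "spin": 0, "gripper": 0.3}, {"x": -3, "y": 0, "z": 0, "spin": 0, "gripper": 0.3}, {"x": -2, "y": 0, "z": 0, "spin": 0, "gripper": 0.3}, {"x": 0, "y": 0, "z": 0, "spin": 0, "gripper": 0.3}, {"x": 0, "y": 0, "z": 0, "spin": 0, "gripper": 0.3}, {"x": 0, "y": 0, "z": 0, "spin": 0, "gripper": 0.3}, {"x": 0, "y": 0, "z": 0, "spin": 0, "gripper": 0.3}, {"x": 0, "y": 0, "z": 0, "spin": 0, "gripper": 0.3}]'

```text
time: 19.5
eef_pos: [0.5382, 0.1132, 0.0336]
tcp_rot: [-0.121, 0.993, 0.0, 0.0]
contact_force: [0.4, -1.4, -1.4]
opening: 0.459
finger_force: 30.8
```

Emit:
step_arm --commands '[{"x": -3, "y": 0, "z": 0, "spin": 0, "gripper": 0.3}, {"x": -4, "y": 0, "z": 0, "spin": 0, "gripper": 0.3}, {"x": -4, "y": 0, "z": 0, "spin": 0, "gripper": 0.3}, {"x": -4, "y": 0, "z": 0, "spin": 0, "gripper": 0.3}, {"x": -4, "y": 0, "z": 0, "spin": 0, "gripper": 0.3}, {"x": -4, "y": 0, "z": 0, "spin": 0, "gripper": 0.3}, {"x": -4, "y": 0, "z": 0, "spin": 0, "gripper": 0.3}, {"x": -2, "y": 0, "z": 0, "spin": 0, "gripper": 0.3}, {"x": 0, "y": 0, "z": 0, "spin": 0, "gripper": 0.3}, {"x": 0, "y": 0, "z": 0, "spin": 0, "gripper": 0.3}]'

```text
time: 20.5
eef_pos: [0.5665, 0.1202, 0.0336]
tcp_rot: [-0.121, 0.993, 0.0, 0.0]
contact_force: [-0.2, 0.7, -1.7]
opening: 0.461
finger_force: 30.8
```

Emit:
step_arm --commands '[{"x": -3, "y": 0, "z": 0, "spin": 0, "gripper": 0.3}, {"x": -6, "y": 0, "z": 0, "spin": 0, "gripper": 0.3}, {"x": -6, "y": 0, "z": 0, "spin": 0, "gripper": 0.3}, {"x": -6, "y": 0, "z": 0, "spin": 0, "gripper": 0.3}, {"x": -6, "y": 0, "z": 0, "spin": 0, "gripper": 0.3}, {"x": -6, "y": 0, "z": 0, "spin": 0, "gripper": 0.3}, {"x": -6, "y": 0, "z": 0, "spin": 0, "gripper": 0.3}, {"x": -3, "y": 0, "z": 0, "spin": 0, "gripper": 0.3}, {"x": 0, "y": 0, "z": 0, "spin": 0, "gripper": 0.3}, {"x": 0, "y": 0, "z": 0, "spin": 0, "gripper": 0.3}]'

```text
time: 21.5
eef_pos: [0.6073, 0.1303, 0.0336]
tcp_rot: [-0.121, 0.993, 0.0, 0.0]
contact_force: [0.1, 1.2, -1.6]
opening: 0.459
finger_force: 30.8
```

Emit:
step_arm --commands '[{"x": 5, "y": 0, "z": 0, "spin": 0, "gripper": 0.4}, {"x": 10, "y": 0, "z": 0, "spin": 0, "gripper": 0.4}, {"x": 15, "y": 0, "z": 0, "spin": 0, "gripper": 0.4}, {"x": 20, "y": 0, "z": 0, "spin": 0, "gripper": 0.4}, {"x": 20, "y": 0, "z": 0, "spin": 0, "gripper": 0.4}, {"x": 16, "y": 0, "z": 0, "spin": 0, "gripper": 0.4}, {"x": 6, "y": 0, "z": 0, "spin": 0, "gripper": 0.4}, {"x": 0, "y": 0, "z": -10, "spin": 0, "gripper": 0.4}, {"x": 0, "y": 0, "z": -15, "spin": 0, "gripper": 0.4}, {"x": 6, "y": -20, "z": 0, "spin": 0, "gripper": 0.4}]' --force 60

```text
time: 22.5
eef_pos: [0.5195, 0.0884, 0.0621]
tcp_rot: [-0.122, 0.992, -0.0, 0.003]
contact_force: [1.1, 0.2, -1.6]
opening: 0.447
finger_force: 60.5
```

Emit:
step_arm --commands '[{"x": 9.5, "y": -32, "z": 0, "spin": 0, "gripper": 0.4}, {"x": 9.5, "y": -32, "z": 0, "spin": 0, "gripper": 0.4}, {"x": 9.5, "y": -32, "z": 0, "spin": 0, "gripper": 0.4}, {"x": 9.5, "y": -31, "z": 0, "spin": 0, "gripper": 0.4}, {"x": 0, "y": 0, "z": 15, "spin": 0, "gripper": 0.4}, {"x": 0, "y": 0, "z": 13, "spin": 0, "gripper": 0.4}, {"x": 0, "y": 0, "z": 5, "spin": 0, "gripper": 0.4}, {"x": 0, "y": 0, "z": 0, "spin": 0, "gripper": 0.4}, {"x": 0, "y": 0, "z": 0, "spin": 0, "gripper": 0.4}, {"x": 0, "y": 0, "z": 0, "spin": 0, "gripper": 0.4}]'

```text
time: 23.5
eef_pos: [0.5111, -0.0447, 0.0262]
tcp_rot: [-0.122, 0.993, -0.0, 0.0]
contact_force: [0.2, -0.2, -1.4]
opening: 0.449
finger_force: 60.5
```

Emit:
step_arm --commands '[{"x": 0, "y": 0, "z": 4, "spin": 0, "gripper": 0.4}, {"x": 0, "y": 0, "z": 2, "spin": 0, "gripper": 0.4}, {"x": 0, "y": 0, "z": 0.7, "spin": 0, "gripper": 0.4}, {"x": 0, "y": 0, "z": 0, "spin": 0, "gripper": 0.4}, {"x": 0, "y": 0, "z": 0, "spin": 0, "gripper": 0.1}, {"x": 0, "y": 0, "z": 0, "spin": 0, "gripper": -0.2}, {"x": 0, "y": 0, "z": 0, "spin": 0, "gripper": -0.5}, {"x": 0, "y": 0, "z": 0, "spin": 0, "gripper": -0.5}, {"x": 0, "y": 0, "z": -20, "spin": 0, "gripper": -0.5}, {"x": 0, "y": 0, "z": -35, "spin": 0, "gripper": -0.5}]'

```text
time: 24.5
eef_pos: [0.5082, -0.0446, 0.0718]
tcp_rot: [-0.121, 0.993, 0.001, -0.003]
contact_force: [0.6, -0.0, 0.7]
opening: 0.746
finger_force: 0.0
```

```bash
python3 - <<'E'
from h import *
a=np.radians(8.9); go(555.5-42*np.cos(a),-354.5-42*np.sin(a),20,8.9)
E
```

```text
t 24.5 p [508.2 -44.6  71.8] xyaw -166.1 tilt [-0.0063  0.0018] F [ 0.6 -0.   0.7] open 63.4 ff 0.0
  shift [  70.1 -308.7   51.2] spin 5.0
```

Emit:
step_arm --commands '[{"x": 10.3, "y": -44, "z": 0, "spin": 0, "gripper": -0.5}, {"x": 10.3, "y": -44, "z": 0, "spin": 0, "gripper": -0.5}, {"x": 10.3, "y": -44, "z": 0, "spin": 0, "gripper": -0.5}, {"x": 10.3, "y": -44, "z": 0, "spin": 0, "gripper": -0.5}, {"x": 10.3, "y": -44, "z": 0, "spin": 0, "gripper": -0.5}, {"x": 10.3, "y": -44, "z": 0, "spin": 0, "gripper": -0.5}, {"x": 10.3, "y": -44, "z": 0, "spin": 0, "gripper": -0.5}, {"x": 0, "y": 0, "z": 20, "spin": 5, "gripper": -0.5}, {"x": 0, "y": 0, "z": 15, "spin": 0, "gripper": -0.5}, {"x": 0, "y": 0, "z": 5, "spin": 0, "gripper": -0.5}]'

```text
time: 25.5
eef_pos: [0.513, -0.3596, 0.0308]
tcp_rot: [-0.079, 0.997, 0.002, -0.002]
contact_force: [0.5, -0.5, -0.2]
opening: 0.749
finger_force: 0.0
```

```bash
python3 - <<'E'
from h import *
a=np.radians(8.9); go(555.5-42*np.cos(a),-354.5-42*np.sin(a),20,8.9)
E
```

```text
t 25.5 p [ 513.  -359.6   30.8] xyaw -170.99 tilt [-0.004  0.004] F [ 0.5 -0.5 -0.2] open 63.7 ff 0.0
  shift [-0.9 -1.5 10.8] spin 0.11
```

Emit:
step_arm --commands '[{"x": 0, "y": -1, "z": 6, "spin": 0, "gripper": -0.5}, {"x": 0, "y": 0, "z": 3, "spin": 0, "gripper": -0.3}, {"x": 0, "y": 0, "z": 0, "spin": 0, "gripper": -0.1}, {"x": 0, "y": 0, "z": 0, "spin": 0, "gripper": 0.1}, {"x": 0, "y": 0, "z": 0, "spin": 0, "gripper": 0.4}, {"x": 0, "y": 0, "z": 0, "spin": 0, "gripper": 0.4}, {"x": 0, "y": 0, "z": 0, "spin": 0, "gripper": 0.4}, {"x": 0, "y": 0, "z": 0, "spin": 0, "gripper": 0.4}, {"x": 0, "y": 0, "z": 0, "spin": 0, "gripper": 0.4}, {"x": 0, "y": 0, "z": 0, "spin": 0, "gripper": 0.4}]'

```text
time: 26.5
eef_pos: [0.5153, -0.3624, 0.0257]
tcp_rot: [-0.078, 0.997, -0.0, 0.0]
contact_force: [0.8, 2.5, 6.1]
opening: 0.441
finger_force: 60.9
```

```bash
python3 - <<'E'
from h import *
go(520,108.2,80,13.94)
M=np.array([[-.9703,-.2419],[-.2419,.9703]]); s=get_state(); print(M@(np.array([520,108.4])-1000*s["eef_pos"][:2]))
E
```

```text
t 26.5 p [ 515.3 -362.4   25.7] xyaw -171.08 tilt [ 0.0009 -0.0001] F [0.8 2.5 6.1] open 37.5 ff 60.9
  shift [-77.7 464.2 -54.3] spin -5.02
[-118.47347919  455.7098679 ]
```

Emit:
step_arm --commands '[{"x": 0, "y": 0, "z": 0, "spin": 0, "gripper": -0.2}, {"x": 0, "y": 0, "z": 0, "spin": 0, "gripper": -0.2}, {"x": 0, "y": 0, "z": 2.5, "spin": 0, "gripper": -0.2}, {"x": 0, "y": 0, "z": 2.5, "spin": 0, "gripper": -0.2}, {"x": 0, "y": 0, "z": 0, "spin": 0, "gripper": 0}, {"x": 0, "y": 0, "z": 0, "spin": 0, "gripper": 0.2}, {"x": 0, "y": 0, "z": 0, "spin": 0, "gripper": 0.4}, {"x": 0, "y": 0, "z": 0, "spin": 0, "gripper": 0.4}, {"x": 0, "y": 0, "z": 0, "spin": 0, "gripper": 0.4}, {"x": 0, "y": 0, "z": 0, "spin": 0, "gripper": 0.4}]'

```text
time: 27.5
eef_pos: [0.5146, -0.3623, 0.0197]
tcp_rot: [-0.078, 0.997, 0.0, -0.0]
contact_force: [-0.5, -0.6, -1.1]
opening: 0.448
finger_force: 62.9
```

Emit:
step_arm --commands '[{"x": 0, "y": 0, "z": -25, "spin": 0, "gripper": 0.4}, {"x": 0, "y": 0, "z": -30, "spin": -5, "gripper": 0.4}, {"x": -12, "y": 45, "z": 0, "spin": 0, "gripper": 0.4}, {"x": -12, "y": 45, "z": 0, "spin": 0, "gripper": 0.4}, {"x": -12, "y": 45, "z": 0, "spin": 0, "gripper": 0.4}, {"x": -12, "y": 45, "z": 0, "spin": 0, "gripper": 0.4}, {"x": -12, "y": 45, "z": 0, "spin": 0, "gripper": 0.4}, {"x": -12, "y": 45, "z": 0, "spin": 0, "gripper": 0.4}, {"x": -12, "y": 45, "z": 0, "spin": 0, "gripper": 0.4}, {"x": -12, "y": 45, "z": 0, "spin": 0, "gripper": 0.4}]'

```text
time: 28.5
eef_pos: [0.5208, 0.012, 0.0749]
tcp_rot: [-0.121, 0.993, 0.0, -0.0]
contact_force: [0.7, -0.6, -1.9]
opening: 0.445
finger_force: 62.9
```

Emit:
step_arm --commands '[{"x": -11, "y": 47, "z": 0, "spin": 0, "gripper": 0.4}, {"x": -11, "y": 47, "z": 0, "spin": 0, "gripper": 0.4}, {"x": 0, "y": 0, "z": 15, "spin": 0, "gripper": 0.4}, {"x": 0, "y": 0, "z": 12, "spin": 0, "gripper": 0.4}, {"x": 0, "y": 0, "z": 8, "spin": 0, "gripper": 0.4}, {"x": 0, "y": 0, "z": 0, "spin": 0, "gripper": 0.4}, {"x": 0, "y": 0, "z": 0, "spin": 0, "gripper": 0.4}, {"x": 0, "y": 0, "z": 0, "spin": 0, "gripper": 0.4}, {"x": 0, "y": 0, "z": 0, "spin": 0, "gripper": 0.4}, {"x": 0, "y": 0, "z": 0, "spin": 0, "gripper": 0.4}]'

```text
time: 29.5
eef_pos: [0.5206, 0.1063, 0.0404]
tcp_rot: [-0.121, 0.993, -0.0, 0.0]
contact_force: [0.1, 0.7, -2.2]
opening: 0.445
finger_force: 62.8
```

```bash
python3 - <<'E'
from h import *
go(520,108.4,33.8,13.94)
E
```

```text
t 29.5 p [520.6 106.3  40.4] xyaw -166.12 tilt [0.001 0.   ] F [ 0.1  0.7 -2.2] open 37.9 ff 62.8
  shift [0.  2.2 6.6] spin -0.06
```

Emit:
step_arm --commands '[{"x": 0, "y": 2, "z": 3, "spin": 0, "gripper": 0.4}, {"x": 0, "y": 0, "z": 2, "spin": 0, "gripper": 0.4}, {"x": 0, "y": 0, "z": 1, "spin": 0, "gripper": 0.4}, {"x": 0, "y": 0, "z": 0.5, "spin": 0, "gripper": 0.4}, {"x": 0, "y": 0, "z": 0, "spin": 0, "gripper": 0.1}, {"x": 0, "y": 0, "z": 0, "spin": 0, "gripper": -0.05}, {"x": 0, "y": 0, "z": 0, "spin": 0, "gripper": -0.05}, {"x": 0, "y": 0, "z": 0, "spin": 0, "gripper": 0.1}, {"x": 0, "y": 0, "z": 0, "spin": 0, "gripper": 0.3}, {"x": 0, "y": 0, "z": 0, "spin": 0, "gripper": 0.3}]' --force 30

```text
time: 30.5
eef_pos: [0.5202, 0.1086, 0.0339]
tcp_rot: [-0.121, 0.993, -0.0, 0.001]
contact_force: [0.3, 0.6, 3.0]
opening: 0.456
finger_force: 30.8
```

Emit:
step_arm --commands '[{"x": -1, "y": 0, "z": -0.3, "spin": 0, "gripper": 0.3}, {"x": -1, "y": 0, "z": 0, "spin": 0, "gripper": 0.3}, {"x": -1, "y": 0, "z": 0, "spin": 0, "gripper": 0.3}, {"x": -1, "y": 0, "z": 0, "spin": 0, "gripper": 0.3}, {"x": -1, "y": 0, "z": 0, "spin": 0, "gripper": 0.3}, {"x": -0.5, "y": 0, "z": 0, "spin": 0, "gripper": 0.3}, {"x": 0, "y": 0, "z": 0, "spin": 0, "gripper": 0.3}, {"x": 0, "y": 0, "z": 0, "spin": 0, "gripper": 0.3}, {"x": 0, "y": 0, "z": 0, "spin": 0, "gripper": 0.3}, {"x": 0, "y": 0, "z": 0, "spin": 0, "gripper": 0.3}]'

```text
time: 31.5
eef_pos: [0.5241, 0.1097, 0.0339]
tcp_rot: [-0.121, 0.993, -0.0, -0.002]
contact_force: [-5.2, -0.8, 6.5]
opening: 0.457
finger_force: 31.3
```

Emit:
step_arm --commands '[{"x": 0, "y": 0, "z": -0.7, "spin": 0, "gripper": 0.3}, {"x": 0, "y": 0, "z": 0, "spin": 0, "gripper": 0.3}, {"x": -0.7, "y": 0, "z": 0, "spin": 0, "gripper": 0.3}, {"x": -0.7, "y": 0, "z": 0, "spin": 0, "gripper": 0.3}, {"x": -0.6, "y": 0, "z": 0, "spin": 0, "gripper": 0.3}, {"x": 0, "y": 0, "z": 0, "spin": 0, "gripper": 0.3}, {"x": 0, "y": 0, "z": 0, "spin": 0, "gripper": 0.3}, {"x": 0, "y": 0, "z": 0, "spin": 0, "gripper": 0.3}, {"x": 0, "y": 0, "z": 0, "spin": 0, "gripper": 0.3}, {"x": 0, "y": 0, "z": 0, "spin": 0, "gripper": 0.3}]'

```text
time: 32.5
eef_pos: [0.5269, 0.1104, 0.0344]
tcp_rot: [-0.121, 0.993, 0.0, -0.0]
contact_force: [0.3, 0.5, -1.4]
opening: 0.46
finger_force: 30.4
```

Emit:
step_arm --commands '[{"x": -0.6, "y": 0, "z": 0, "spin": 0, "gripper": 0.3}, {"x": -0.6, "y": 0, "z": 0, "spin": 0, "gripper": 0.3}, {"x": -0.6, "y": 0, "z": 0, "spin": 0, "gripper": 0.3}, {"x": -0.6, "y": 0, "z": 0, "spin": 0, "gripper": 0.3}, {"x": -0.6, "y": 0, "z": 0, "spin": 0, "gripper": 0.3}, {"x": 0, "y": 0, "z": 0, "spin": 0, "gripper": 0.3}, {"x": 0, "y": 0, "z": 0, "spin": 0, "gripper": 0.3}, {"x": 0, "y": 0, "z": 0, "spin": 0, "gripper": 0.3}, {"x": 0, "y": 0, "z": 0, "spin": 0, "gripper": 0.3}, {"x": 0, "y": 0, "z": 0, "spin": 0, "gripper": 0.3}]'

```text
time: 33.5
eef_pos: [0.5298, 0.1111, 0.0344]
tcp_rot: [-0.121, 0.993, -0.0, 0.0]
contact_force: [0.2, 0.4, -1.3]
opening: 0.461
finger_force: 30.4
```

Emit:
step_arm --commands '[{"x": -0.5, "y": 0, "z": 0, "spin": 0, "gripper": 0.3}, {"x": -0.5, "y": 0, "z": 0, "spin": 0, "gripper": 0.3}, {"x": -0.5, "y": 0, "z": 0, "spin": 0, "gripper": 0.3}, {"x": -0.5, "y": 0, "z": 0, "spin": 0, "gripper": 0.3}, {"x": 0, "y": 0, "z": 0, "spin": 0, "gripper": 0.3}, {"x": 0, "y": 0, "z": 0, "spin": 0, "gripper": 0.3}, {"x": 0, "y": 0, "z": 0, "spin": 0, "gripper": 0.3}, {"x": 0, "y": 0, "z": 0, "spin": 0, "gripper": 0.3}, {"x": 0, "y": 0, "z": 0, "spin": 0, "gripper": 0.3}, {"x": 0, "y": 0, "z": 0, "spin": 0, "gripper": 0.3}]'

```text
time: 34.5
eef_pos: [0.5318, 0.1116, 0.0344]
tcp_rot: [-0.121, 0.993, -0.0, -0.0]
contact_force: [-0.1, 0.6, -2.4]
opening: 0.458
finger_force: 30.4
```

Emit:
step_arm --commands '[{"x": -0.5, "y": 0, "z": 0, "spin": 0, "gripper": 0.3}, {"x": -0.5, "y": 0, "z": 0, "spin": 0, "gripper": 0.3}, {"x": -0.5, "y": 0, "z": 0, "spin": 0, "gripper": 0.3}, {"x": -0.5, "y": 0, "z": 0, "spin": 0, "gripper": 0.3}, {"x": 0, "y": 0, "z": 0, "spin": 0, "gripper": 0.3}, {"x": 0, "y": 0, "z": 0, "spin": 0, "gripper": 0.3}, {"x": 0, "y": 0, "z": 0, "spin": 0, "gripper": 0.3}, {"x": 0, "y": 0, "z": 0, "spin": 0, "gripper": 0.3}, {"x": 0, "y": 0, "z": 0, "spin": 0, "gripper": 0.3}, {"x": 0, "y": 0, "z": 0, "spin": 0, "gripper": 0.3}]'

```text
time: 35.5
eef_pos: [0.5321, 0.1117, 0.0339]
tcp_rot: [-0.121, 0.993, -0.0, -0.002]
contact_force: [-5.6, -3.0, 0.9]
opening: 0.46
finger_force: 30.7
```

```bash
python3 - <<'E'
from h import *
go(607,130,34,13.94)
c=read_camera("side"); cv2.imwrite("pics/G.png",cv2.resize(c["color"][130:200,220:320,::-1],None,fx=8,fy=8,interpolation=cv2.INTER_CUBIC))
E
```

```text
t 35.5 p [532.1 111.7  33.9] xyaw -166.07 tilt [-0.0045 -0.0009] F [-5.6 -3.   0.9] open 39.1 ff 30.7
  shift [-77.1  -0.3  -0.4] spin -0.01
```

View pics/G.png

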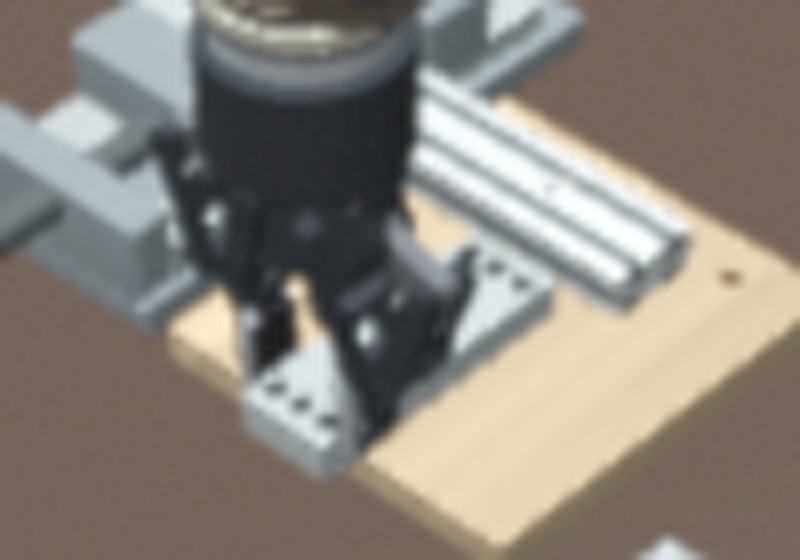

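Emit:
step_arm --commands '[{"x": 4, "y": 0, "z": 0, "spin": 0, "gripper": 0.4}, {"x": 10, "y": 0, "z": 0, "spin": 0, "gripper": 0.4}, {"x": 0, "y": 0, "z": -20, "spin": 0, "gripper": 0.4}, {"x": 0, "y": 0, "z": -25, "spin": 0, "gripper": 0.4}, {"x": 16, "y": -38.7, "z": 0, "spin": 0, "gripper": 0.4}, {"x": 16, "y": -38.7, "z": 0, "spin": 0, "gripper": 0.4}, {"x": 16, "y": -38.7, "z": 0, "spin": 0, "gripper": 0.4}, {"x": 16, "y": -38.7, "z": 0, "spin": 0, "gripper": 0.4}, {"x": 16, "y": -38.7, "z": 0, "spin": 0, "gripper": 0.4}, {"x": 16, "y": -38.7, "z": 0, "spin": 0, "gripper": 0.4}]' --force 60

```text
time: 36.55
eef_pos: [0.4821, -0.1412, 0.0796]
tcp_rot: [-0.121, 0.993, -0.0, 0.001]
contact_force: [1.0, -0.8, -1.9]
opening: 0.452
finger_force: 60.9
```

Emit:
step_arm --commands '[{"x": 0, "y": 0, "z": 20, "spin": 0, "gripper": 0.4}, {"x": 0, "y": 0, "z": 20, "spin": 0, "gripper": 0.4}, {"x": 0, "y": 0, "z": 10, "spin": 0, "gripper": 0.4}, {"x": 0, "y": 0, "z": 4, "spin": 0, "gripper": 0.4}, {"x": 0, "y": 0, "z": 0, "spin": 0, "gripper": 0.4}, {"x": 0, "y": 0, "z": 0, "spin": 0, "gripper": 0.4}, {"x": 0, "y": 0, "z": 0, "spin": 0, "gripper": 0.4}, {"x": 0, "y": 0, "z": 0, "spin": 0, "gripper": 0.4}, {"x": 0, "y": 0, "z": 0, "spin": 0, "gripper": 0.4}, {"x": 0, "y": 0, "z": 0, "spin": 0, "gripper": 0.4}]'

```text
time: 37.55
eef_pos: [0.4829, -0.1398, 0.0257]
tcp_rot: [-0.121, 0.993, -0.0, 0.0]
contact_force: [0.2, 0.6, -0.6]
opening: 0.449
finger_force: 60.9
```

Emit:
step_arm --commands '[{"x": 0, "y": 0, "z": 3, "spin": 0, "gripper": 0.4}, {"x": 0, "y": 0, "z": 2, "spin": 0, "gripper": 0.4}, {"x": 0, "y": 0, "z": 0.7, "spin": 0, "gripper": 0.4}, {"x": 0, "y": 0, "z": 0, "spin": 0, "gripper": 0.4}, {"x": 0, "y": 0, "z": 0, "spin": 0, "gripper": 0.1}, {"x": 0, "y": 0, "z": 0, "spin": 0, "gripper": -0.2}, {"x": 0, "y": 0, "z": 0, "spin": 0, "gripper": -0.5}, {"x": 0, "y": 0, "z": 0, "spin": 0, "gripper": -0.5}, {"x": 0, "y": 0, "z": -20, "spin": 0, "gripper": -0.5}, {"x": 0, "y": 0, "z": -30, "spin": 0, "gripper": -0.5}]'

```text
time: 38.55
eef_pos: [0.4812, -0.139, 0.0683]
tcp_rot: [-0.121, 0.993, 0.001, -0.002]
contact_force: [0.2, -0.3, -0.2]
opening: 0.746
finger_force: 0.0
```

Emit:
step_arm --commands '[{"x": -17, "y": 29, "z": 0, "spin": 0, "gripper": -0.5}, {"x": -17, "y": 29, "z": 0, "spin": 0, "gripper": -0.5}, {"x": -16, "y": 28, "z": 0, "spin": 0, "gripper": -0.5}, {"x": 0, "y": 0, "z": 20, "spin": 0, "gripper": -0.5}, {"x": 0, "y": 0, "z": 20, "spin": 0, "gripper": -0.5}, {"x": 0, "y": 0, "z": 7, "spin": 0, "gripper": -0.5}, {"x": 0, "y": 0, "z": 0, "spin": 0, "gripper": -0.5}, {"x": 0, "y": 0, "z": 0, "spin": 0, "gripper": -0.5}, {"x": 0, "y": 0, "z": 0, "spin": 0, "gripper": -0.5}, {"x": 0, "y": 0, "z": 0, "spin": 0, "gripper": -0.5}]'

```text
time: 39.55
eef_pos: [0.5114, -0.0447, 0.0237]
tcp_rot: [-0.121, 0.993, -0.0, 0.001]
contact_force: [-0.5, 0.9, -0.1]
opening: 0.752
finger_force: 0.0
```

```bash
python3 - <<'E'
from h import *
go(511.1,-44.7,19.3,13.94)
c=read_camera("side"); cv2.imwrite("pics/H.png",cv2.resize(c["color"][120:330,210:410,::-1],None,fx=2.8,fy=2.8,interpolation=cv2.INTER_CUBIC))
E
```

```text
t 39.55 p [511.4 -44.7  23.7] xyaw -166.11 tilt [ 0.0018 -0.0005] F [-0.5  0.9 -0.1] open 63.9 ff 0.0
  shift [0.3 0.1 4.4] spin -0.05
```

View pics/H.png

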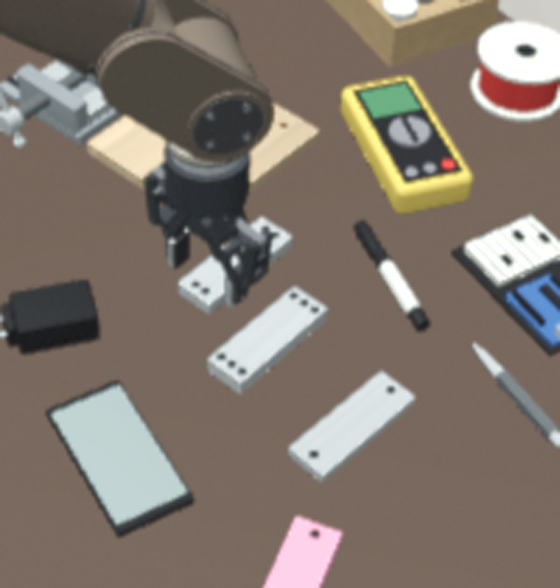

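All flat: 12 (single dimples at (391,390)), 18 at (268,337), 15 between the fingers at (230,265). Regrip the 15.

Emit:
step_arm --commands '[{"x": 0, "y": 0, "z": 2.5, "spin": 0, "gripper": -0.5}, {"x": 0, "y": 0, "z": 1.5, "spin": 0, "gripper": -0.2}, {"x": 0, "y": 0, "z": 0, "spin": 0, "gripper": 0}, {"x": 0, "y": 0, "z": 0, "spin": 0, "gripper": 0.2}, {"x": 0, "y": 0, "z": 0, "spin": 0, "gripper": 0.4}, {"x": 0, "y": 0, "z": 0, "spin": 0, "gripper": 0.4}, {"x": 0, "y": 0, "z": 0, "spin": 0, "gripper": 0.4}, {"x": 0, "y": 0, "z": 0, "spin": 0, "gripper": 0.4}, {"x": 0, "y": 0, "z": 0, "spin": 0, "gripper": 0.4}, {"x": 0, "y": 0, "z": 0, "spin": 0, "gripper": 0.4}]'

```text
time: 40.6
eef_pos: [0.5107, -0.0443, 0.0189]
tcp_rot: [-0.121, 0.993, -0.0, 0.0]
contact_force: [-1.7, -0.2, 2.7]
opening: 0.442
finger_force: 60.7
```

Emit:
step_arm --commands '[{"x": 0, "y": 0, "z": -15, "spin": 0, "gripper": 0.4}, {"x": 0, "y": 0, "z": -25, "spin": 0, "gripper": 0.4}, {"x": -12, "y": 36.6, "z": 0, "spin": 0, "gripper": 0.4}, {"x": -12, "y": 36.6, "z": 0, "spin": 0, "gripper": 0.4}, {"x": -12, "y": 36.6, "z": 0, "spin": 0, "gripper": 0.4}, {"x": -12, "y": 36.6, "z": 0, "spin": 0, "gripper": 0.4}, {"x": 0, "y": 0, "z": 12, "spin": 0, "gripper": 0.4}, {"x": 0, "y": 0, "z": 7, "spin": 0, "gripper": 0.4}, {"x": 0, "y": 0, "z": 0, "spin": 0, "gripper": 0.4}, {"x": 0, "y": 0, "z": 0, "spin": 0, "gripper": 0.4}]'

```text
time: 41.6
eef_pos: [0.5215, 0.1083, 0.0389]
tcp_rot: [-0.12, 0.993, 0.0, -0.001]
contact_force: [-0.2, 0.2, -2.0]
opening: 0.444
finger_force: 60.7
```

Emit:
step_arm --commands '[{"x": 0, "y": 0, "z": 0, "spin": 0, "gripper": 0.4}, {"x": 0, "y": 0, "z": 2, "spin": 0, "gripper": 0.4}, {"x": 0, "y": 0, "z": 1, "spin": 0, "gripper": 0.4}, {"x": 0, "y": 0, "z": 0.5, "spin": 0, "gripper": 0.4}, {"x": 0, "y": 0, "z": 0, "spin": 0, "gripper": 0.4}, {"x": 0, "y": 0, "z": 0, "spin": 0, "gripper": 0.4}, {"x": 0, "y": 0, "z": 0, "spin": 0, "gripper": 0.4}, {"x": 0, "y": 0, "z": 0, "spin": 0, "gripper": 0.4}, {"x": 0, "y": 0, "z": 0, "spin": 0, "gripper": 0.4}, {"x": 0, "y": 0, "z": 0, "spin": 0, "gripper": 0.4}]'

```text
time: 42.6
eef_pos: [0.522, 0.1094, 0.0362]
tcp_rot: [-0.121, 0.993, 0.0, 0.0]
contact_force: [0.0, 0.6, -1.1]
opening: 0.45
finger_force: 60.7
```

```bash
python3 - <<'E'
from h import *
go(608.5,130.5,33.6,13.94)
E
```

```text
t 42.6 p [522.  109.4  36.2] xyaw -166.08 tilt [0. 0.] F [ 0.   0.6 -1.1] open 38.3 ff 60.7
  shift [-89.   -0.3   2.6] spin -0.02
```

Emit:
step_arm --commands '[{"x": 0, "y": 0, "z": 1.5, "spin": 0, "gripper": 0.4}, {"x": 0, "y": 0, "z": 1, "spin": 0, "gripper": 0.4}, {"x": 0, "y": 0, "z": 0.5, "spin": 0, "gripper": 0.4}, {"x": 0, "y": 0, "z": 0, "spin": 0, "gripper": 0.4}, {"x": 0, "y": 0, "z": 0, "spin": 0, "gripper": 0.1}, {"x": 0, "y": 0, "z": 0, "spin": 0, "gripper": -0.05}, {"x": 0, "y": 0, "z": 0, "spin": 0, "gripper": -0.05}, {"x": 0, "y": 0, "z": 0, "spin": 0, "gripper": 0.1}, {"x": 0, "y": 0, "z": 0, "spin": 0, "gripper": 0.3}, {"x": 0, "y": 0, "z": 0, "spin": 0, "gripper": 0.3}]' --force 30

```text
time: 43.6
eef_pos: [0.5225, 0.1094, 0.0338]
tcp_rot: [-0.121, 0.993, -0.0, 0.0]
contact_force: [-1.1, 0.0, 3.7]
opening: 0.456
finger_force: 30.4
```

Emit:
step_arm --commands '[{"x": -2, "y": 0, "z": -0.4, "spin": 0, "gripper": 0.3}, {"x": -4, "y": 0, "z": 0, "spin": 0, "gripper": 0.3}, {"x": -4, "y": 0, "z": 0, "spin": 0, "gripper": 0.3}, {"x": -3, "y": 0, "z": 0, "spin": 0, "gripper": 0.3}, {"x": -2, "y": 0, "z": 0, "spin": 0, "gripper": 0.3}, {"x": 0, "y": 0, "z": 0, "spin": 0, "gripper": 0.3}, {"x": 0, "y": 0, "z": 0, "spin": 0, "gripper": 0.3}, {"x": 0, "y": 0, "z": 0, "spin": 0, "gripper": 0.3}, {"x": 0, "y": 0, "z": 0, "spin": 0, "gripper": 0.3}, {"x": 0, "y": 0, "z": 0, "spin": 0, "gripper": 0.3}]'

```text
time: 44.6
eef_pos: [0.5363, 0.1129, 0.0338]
tcp_rot: [-0.121, 0.993, -0.0, -0.001]
contact_force: [-2.9, -1.1, 5.0]
opening: 0.458
finger_force: 30.6
```

Slight drag on the board; ease up 0.5 mm and carry on.

Emit:
step_arm --commands '[{"x": 0, "y": 0, "z": -0.5, "spin": 0, "gripper": 0.3}, {"x": -3, "y": 0, "z": 0, "spin": 0, "gripper": 0.3}, {"x": -3, "y": 0, "z": 0, "spin": 0, "gripper": 0.3}, {"x": -3, "y": 0, "z": 0, "spin": 0, "gripper": 0.3}, {"x": -2, "y": 0, "z": 0, "spin": 0, "gripper": 0.3}, {"x": -1, "y": 0, "z": 0, "spin": 0, "gripper": 0.3}, {"x": 0, "y": 0, "z": 0, "spin": 0, "gripper": 0.3}, {"x": 0, "y": 0, "z": 0, "spin": 0, "gripper": 0.3}, {"x": 0, "y": 0, "z": 0, "spin": 0, "gripper": 0.3}, {"x": 0, "y": 0, "z": 0, "spin": 0, "gripper": 0.3}]'

```text
time: 45.6
eef_pos: [0.5482, 0.1159, 0.0341]
tcp_rot: [-0.121, 0.993, 0.0, 0.0]
contact_force: [-0.5, 0.3, -1.2]
opening: 0.456
finger_force: 30.3
```

Emit:
step_arm --commands '[{"x": -4, "y": 0, "z": 0, "spin": 0, "gripper": 0.3}, {"x": -7, "y": 0, "z": 0, "spin": 0, "gripper": 0.3}, {"x": -8, "y": 0, "z": 0, "spin": 0, "gripper": 0.3}, {"x": -8, "y": 0, "z": 0, "spin": 0, "gripper": 0.3}, {"x": -8, "y": 0, "z": 0, "spin": 0, "gripper": 0.3}, {"x": -8, "y": 0, "z": 0, "spin": 0, "gripper": 0.3}, {"x": -8, "y": 0, "z": 0, "spin": 0, "gripper": 0.3}, {"x": -6, "y": 0, "z": 0, "spin": 0, "gripper": 0.3}, {"x": -4, "y": 0, "z": 0, "spin": 0, "gripper": 0.3}, {"x": 0, "y": 0, "z": 0, "spin": 0, "gripper": 0.3}]'

```text
time: 46.6
eef_pos: [0.608, 0.1306, 0.0342]
tcp_rot: [-0.121, 0.993, -0.0, 0.0]
contact_force: [0.8, 0.3, -1.1]
opening: 0.454
finger_force: 30.3
```

Emit:
step_arm --commands '[{"x": 0, "y": 0, "z": 0, "spin": 0, "gripper": 0.3}, {"x": 0, "y": 0, "z": 0, "spin": 0, "gripper": 0.3}, {"x": 0, "y": 0, "z": 0.3, "spin": 0, "gripper": 0.3}, {"x": 0, "y": 0, "z": 0.3, "spin": 0, "gripper": 0.3}, {"x": 0, "y": 0, "z": 0, "spin": 0, "gripper": 0.1}, {"x": 0, "y": 0, "z": 0, "spin": 0, "gripper": 0}, {"x": 0, "y": 0, "z": 0, "spin": 0, "gripper": -0.1}, {"x": 0, "y": 0, "z": 0, "spin": 0, "gripper": -0.2}, {"x": 0, "y": 0, "z": 0, "spin": 0, "gripper": -0.3}, {"x": 0, "y": 0, "z": 0, "spin": 0, "gripper": -0.3}]'

```text
time: 47.6
eef_pos: [0.6075, 0.1305, 0.0335]
tcp_rot: [-0.121, 0.993, -0.0, 0.0]
contact_force: [-0.2, 0.5, 0.6]
opening: 0.651
finger_force: 0.0
```

Emit:
step_arm --commands '[{"x": 0, "y": 0, "z": -10, "spin": 0, "gripper": -0.3}, {"x": 0, "y": 0, "z": -20, "spin": 0, "gripper": -0.3}, {"x": 0, "y": 0, "z": -30, "spin": 0, "gripper": -0.3}, {"x": 0, "y": 0, "z": -40, "spin": 0, "gripper": -0.3}, {"x": 15, "y": -30, "z": -10, "spin": 0, "gripper": -0.3}, {"x": 20, "y": -40, "z": 0, "spin": 0, "gripper": -0.3}, {"x": 20, "y": -40, "z": 0, "spin": 0, "gripper": -0.3}, {"x": 20, "y": -40, "z": 0, "spin": 0, "gripper": -0.3}, {"x": 20, "y": -40, "z": 0, "spin": 0, "gripper": -0.3}, {"x": 0, "y": 0, "z": 0, "spin": 0, "gripper": -0.3}]'

```text
time: 48.6
eef_pos: [0.5604, -0.0812, 0.1447]
tcp_rot: [-0.118, 0.993, -0.001, 0.0]
contact_force: [-0.1, 0.5, 0.8]
opening: 0.651
finger_force: 0.0
```

```bash
python3 - <<'E'
from h import *
c=read_camera("side"); h=cv2.cvtColor(c["color"],cv2.COLOR_RGB2HSV); k=(h[...,2]>150)&(h[...,1]<40)
k[:110]=0;k[210:]=0;k[:,:230]=0;k[:,330:]=0
n,l,s,ce=cv2.connectedComponentsWithStats(k.astype(np.uint8))
X=np.array([.9703,.2419]);Y=np.array([-.2419,.9703])
for i in range(1,n):
    if s[i,4]>15:
        cn=cv2.findContours((l==i).astype(np.uint8),0,1)[0][0][:,0]; p=ray(c,cn,.0291)*1000-np.array([649,140.5])
        a=p@X;b=p@Y; print(ce[i].round(),s[i,4],"vx",a.min().round(1),a.max().round(1),"vy",b.min().round(1),b.max().round(1))
c=read_camera("side")
K=(h[...,2]>165)&(h[...,1]<50); sd=[]
n,l,s,ce=cv2.connectedComponentsWithStats(K.astype(np.uint8))
for i in range(1,n):
    if 400<s[i,4]<900 and ce[i][1]>190: print("table:",ce[i].round(),rect(c,l==i,.015))
go(608,131,34,13.94)
E
```

```text
[261. 135.] 1326 vx -44.4 105.0 vy 3.7 232.8
[305. 134.] 25 vx 113.0 126.7 vy 20.9 61.1
[238. 153.] 186 vx -106.9 -60.9 vy 92.5 181.3
[252. 158.] 63 vx -131.2 -15.9 vy 77.3 88.2
[278. 165.] 213 vx -73.6 -14.8 vy -30.8 69.7
[326. 166.] 16 vx 47.0 55.8 vy -116.1 -89.6
table: [393. 209.] [ 784.2 -171.4   -3.5  783.7 -171.8   60.7   87. ]
table: [305. 239.] [ 522.9 -129.6   14.   522.7 -129.6   41.6  122.2]
table: [335. 271.] [ 527.3 -251.    11.1  527.4 -250.9   40.9  121.1]
table: [314. 329.] [ 392.7 -350.8   33.6  392.6 -350.8   37.   114.7]
table: [374. 366.] [ 448.6 -489.8   18.1  447.2 -491.7   52.2   87.9]
t 48.7 p [561.  -77.6 144.3] xyaw -166.22 tilt [0.001  0.0002] F [ 0.4  0.2 -0.2] open 55.4 ff 0.0
  shift [-95.2 191.4 110.4] spin -0.16
```

Emit:
step_arm --commands '[{"x": 10, "y": -45, "z": -10, "spin": 0, "gripper": -0.3}, {"x": 10, "y": -45, "z": -10, "spin": 0, "gripper": -0.3}, {"x": 10, "y": -45, "z": -10, "spin": 0, "gripper": -0.3}, {"x": 10, "y": -45, "z": -10, "spin": 0, "gripper": -0.3}, {"x": 10, "y": -45, "z": -10, "spin": 0, "gripper": -0.3}, {"x": 10, "y": -45, "z": -10, "spin": 0, "gripper": -0.3}, {"x": 0, "y": 0, "z": 0, "spin": 0, "gripper": -0.3}, {"x": 0, "y": 0, "z": 0, "spin": 0, "gripper": -0.3}, {"x": 0, "y": 0, "z": 0, "spin": 0, "gripper": -0.3}, {"x": 0, "y": 0, "z": 0, "spin": 0, "gripper": -0.3}]'

```text
time: 49.7
eef_pos: [0.568, -0.3509, 0.2028]
tcp_rot: [-0.122, 0.992, 0.001, -0.0]
contact_force: [-0.0, 0.6, -0.2]
opening: 0.652
finger_force: 0.0
```

```bash
python3 - <<'E'
from h import *
X=np.array([.9703,.2419]);Y=np.array([-.2419,.9703])
for n in("top","side"):
    c=read_camera(n); h=cv2.cvtColor(c["color"],cv2.COLOR_RGB2HSV); 
    print(n)  # sample vice-frame grid at packer top height: saturation low = metal
    for vx in range(-84,-20,4):
        row=""
        for vy in range(40,-44,-4):
            p=np.array([649,140.5])+vx*X+vy*Y
            d=(np.r_[p/1000,.0291]-c["eye"])@R.from_quat(c["attitude"]).as_matrix()
            u=c["cx"]+c["fx"]*d[0]/-d[2]; v=c["cy"]-c["fy"]*d[1]/-d[2]
            q=cv2.getRectSubPix(np.ascontiguousarray(h[...,1]).astype(np.float32),(1,1),(float(u),float(v)))[0,0]
            row+="%4d"%q
        print(vx,row)
E
```

```text
top
-84   75  76  75  74  74  74  72  72  73  75  78  80  80  80  80  80  79  80  78  76  78
-80   75  75  74  74  74  74  73  72  72  76  78  80  80  80  81  81  79  79  78  77  77
-76   75  74  75  74  74  74  73  73  74  75  79  79  80  80  80  80  80  80  78  77  78
-72   74  74  74  74  75  74  72  73  74  76  79  79  80  80  80  80  79  79  78  78  78
-68   74  74  74  75  75  74  73  73  73  75  79  80  79  80  80  80  79  79  78  78  78
-64   75  74  74  74  73  71  70  65  64  66  72  70  65  67  74  78  79  79  78  78  77
-60   75  75  75  74  67  53  38  29  26  24  26  27  24  23  37  63  77  79  78  77  77
-56   74  75  75  73  60  29   6   6   7   8   7   6   7   7  14  47  73  78  78  78  77
-52   74  74  74  72  58  23   3  10   9   9   9  10  11   9   9  43  72  79  78  78  77
-48   74  74  74  72  58  27   7   9  11  10  11  10  10   9   5  40  72  78  79  78  78
-44   74  74  74  73  59  27   7   8   9  11  10  10  10   8   6  35  71  78  79  78  78
-40   74  74  74  73  59  25   4   6   8   9   8   8  10   6   8  35  69  78  78  78  78
-36   74  74  74  72  58  23
[... 1056 characters left out ...]
1  49  50  48  35   8   9  14  14  11  13  15  13  10  11  11  13  43  51  51
-48   52  50  50  49  48  29   4   9  12  12  10  12  13  10  10  10  12  11  41  51  51
-44   50  50  50  49  48  34  12   9  10  10  10  10  10  10  10  10  14  17  46  51  51
-40   50  51  49  49  49  36   9   8  10  10  10  10  10  11  10  11  14  17  41  51  51
-36   50  50  50  50  48  32   6   9  10  10  11  10  10  10  10  10  12   8  40  51  51
-32   50  50  50  49  47  35  10   9  10  11  10  10  10  10  10  11  13  14  44  51  51
-28   50  50  49  49  48  35  10   9  10  10  10  10  10  10  10  10  13  16  41  51  52
-24   49  50  49  48  47  31   8   9  10  10  10  10  10  10  10  10  12   9  40  50  51
```

```bash
python3 -c "
from plant import *
print(sign_off())"
```

```text
the job is handed in; nothing more can be done
None
```

The 12 mm and 15 mm packers slid in freely, and the 18 mm stopped at the bar's side face at about 6 N, so the 15 mm is left flat across under the scribed line, with the 12 and 18 flat on the table; handed in at about 50 s (no verdict was returned).

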